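# Bring the tray into the inspection bay and hold the hand microscope over the cross block

### The arm

A 6-joint arm with a two-finger parallel gripper is mounted at the origin on the work surface. World frame = base frame: x ahead of the robot, y to its left, z up, the work surface at z = 0. Lengths are in m, angles in rad, forces in N, time in s.
With the tool pointing down it reaches from about 0.35 to 0.975 m from the base axis. Payload 4.9 kg.
Tool frame: the origin (TCP) lies midway between the tips of the shut fingers; the grasp point (between the pads) lies 19 mm behind it; z points along the fingers, y is the line along which they close (so a half turn about z gives the same grasp; the last joint's range is limited). The gripper opens to 85 mm and grips with 20 to 120 N. Pads are 22 mm wide; open, the fingers measure 114 mm over their backs; the gripper's body (76 mm by 85 mm) begins 54 mm behind the grasp point. The pads swing forward as they close: fully open they stand 13 mm farther back than shut.
Start: joints at [-1.408, 0.053, 1.613, -0, 1.476, -0.119], TCP at [0.174, -0.6, 0.193] pointing down, gripper open.
Joint ranges: [-3.01, 3.01], [-1.01, 2.22], [0.06, 2.58], [-1.02, 4.17], [0.09, 2.62], [-3.14, 3.14]. Speed limits (rad/s): [2.57, 2.57, 3.14, 3.14, 3.14, 3.14].

### API

Orientations are given as a unit quaternion [x, y, z, w].
In Python, from station import readout, eyes, job gives the robot as it stands.
- The arm moves only by the tool step_arm, never from a script. Its argument "plan" is a list of rows, each an object of numbers: "dx", "dy", "dz": the shift along the tool's x, y, z in mm; "yaw": the turn about the tool's z in degrees. In form: [{"dx": .., "dy": .., "dz": .., "yaw": ..}, ...]. A call has 1 to 5 rows; each row is the pose to reach, as a shift and turn from the pose commanded when the call began, along the tool's axes at that moment; what a row does not reach only later rows make up. A row lasts 1/12 s, in which the tool goes at most 41.7 mm and 7.16 degrees, less where a joint would pass 70% of its speed; a pose out of reach is approached as far as the arm can. A call with a gripper value outside its range is refused whole. "grip" is the opening, from 0 (shut) to 1 (fully open), set as the call begins (left out, the last holds). The fingers move at their own pace and stop on an object; "squeeze" is the grip in N (left out, the last holds). Time passes only in rows, so rows that repeat a pose let the fingers close. It gives the time, the measured TCP pose, the force, the opening and the grip force at its end, in the units of the state.
- readout.sense(): the state, without advancing time (a new reading comes with each control period).
- eyes.grab_frame(name): name is "side" or "top" or "wrist"; returns the picture (480x640x3 uint8, blue, green, red); there is no depth.
- eyes.calibration(name): a dict with "fx", "fy", "cx", "cy" (pixels), "dist" ([k1, k2, p1, p2, k3] as OpenCV has them; the pictures are not rectified), "extrinsics" (4x4, takes a point from camera to world coordinates). Camera axes: x right, y up, looking along -z (the intrinsics and any distortion apply to the point x, -y, -z); pixel columns grow to the right and rows downward; lengths in m; the calibration is good to about 2 mm. A picture is of the moment at which its call begins: read the wrist's pose just before it. calibration takes no time and is no camera call; for the wrist camera it gives the pose at the moment of the call.
- job.close_job(): hands the job in; it is judged then, once.
The state is a dict: "clock": time; "qpos": joint angles; "qvel": joint speeds; "tau": joint torques, N m; "position": TCP position; "orientation": TCP orientation; "contact_force": force on the tool from outside, world axes, zero at the start; "moment": the same for the moment, N m; "finger_gap": finger opening in m; "grasp_force": force on a finger pad.
Only numpy, scipy, OpenCV 4.12 (cv2) and the standard library are available. Lean on these libraries where they do the work, as an engineer would, in place of code of your own. Each camera call takes 0.05 s, during which the arm holds its last target. There are 200 camera calls.

### The job

Push the parts tray along the rollers into the inspection bay until it sits fully home against the end stop. Then take the hand microscope out of its dock and carry it over, without knocking it against the bay, the tray or the parts, to the cross-shaped block in the tray: stop with the lens about a centimetre above the middle of the block, the microscope upright and its housing square with the block's arms, touching nothing, and finish while still holding it there (do not put it down or let go). Leave the other things on the bench where they stand.

Things in the scene. Friction and masses are not known exactly. Their poses are not given: they have to be found in the camera images.
- lane: aluminium roller lane across the bench, fixed, 650 mm long, 130 mm wide, 106 mm clear between its side profiles (64 mm high), 16 free-turning rollers with tops 48 mm above the bench. Origin on the bench under its centre; x across it, away from the robot; y along it, from the bay (its -y end) to the open infeed end; z up. A 120 mm high sensor post stands outside the far profile at the bay's mouth
- bay_stop (a point): face of the rubber bumpers on the bay's black end stop (96 mm high), middle of the lane, at roller-top height, axes as the lane's. The tray is fully home when its leading wall touches the bumpers: its origin is then 110 mm along +y from here
- bay_cheek (a point): middle of the top edge of the bay's near guide cheek, 105 mm above the bench. The bay is the last 200 mm of the lane before the end stop: a clear plastic cheek, 5 mm thick, 200 mm long, on either side, 67 mm from the lane's centre line, both equally high
- tray: dark grey open tray, 100 mm across the lane, 220 mm along it, 38 mm high, walls and floor 4 mm, three pockets in a row along it (72 mm apart), a part in each; it stands on the rollers of the infeed half, 0.5 to 0.75 kg in all, and rolls under about 1 N. Origin under its centre, axes as the lane's; its rear wall, the one to push, is 110 mm along +y
- cross: aluminium block shaped like a plus sign seen from above, 44 mm over each pair of arms, arms 16 mm wide, 34 mm tall, a small dark hole in the middle of its top; loose in one of the tray's pockets. Origin under its centre, x and y along its arms, z up
- cross_top (a point): centre of the cross block's top face, 34 mm above its origin: the target
- bush: round flanged bushing, aluminium, flange 44 mm, 44 mm tall, in another pocket of the tray. Origin under its centre
- step: stepped rectangular aluminium block, 42 x 30 mm, 38 mm tall, in the remaining pocket. Origin under its centre
- dock: round charging dock of the microscope, grey base 74 mm across and 8 mm thick with a pale open cup, 41 mm outside, 34 mm inside, rim 36 mm above the bench. Origin under its centre; fixed to the bench in front of the lane
- scope: cordless hand microscope, 118 mm long, 0.12 to 0.24 kg, upright, lens down, loose in its dock, lens 8 mm above the bench. Round grey snout, 26 mm across, 36 mm long; above it a pale box housing, 34 mm (x) by 44 mm (y), 35 to 113 mm above the lens, dark grips on its broad faces: grip across the 34 mm, 80 mm above the lens. Origin: middle of the lens face; z up the housing
- cleaner: lens cleaner bottle, white, 40 mm diameter, 115 mm tall, standing in front of the bay; origin under its base; a bystander, not to be moved
- vblock: steel V-block, 50 x 50 mm, 44 mm tall, in front of the lane's infeed half; origin under its centre; a bystander, not to be moved
- block123: flat steel setting block with six holes, 50 x 75 x 25 mm, on the left, past the lane's infeed end; origin under its centre; a bystander, not to be moved
- caliper: digital caliper lying flat, 225 mm long, on the right near the robot; origin under the middle of its beam; a bystander, not to be moved
- ringgauge: steel ring gauge lying flat, 60 mm outside, 36 mm bore, 20 mm tall, on the left; origin under its centre; a bystander, not to be moved
- gaugecase: closed wooden gauge block case, 100 x 170 mm, 45 mm tall, on the right; origin under its centre; a bystander, not to be moved
Mind the look-alikes: they are no part of the job. Several things have the shape of the tray; the one meant has the colours described above.

How it is judged:
By the outcome, as a careful person would: the job done as asked, in the order asked, and still so for the second after the job is handed in, while the arm keeps its last pose, push and grip.
It also fails if it takes over 72 s, if anything falls off the work surface, if the arm or the gripper's body presses on something with over 40 N, if the wrist force passes 120 N, or if a joint passes its speed limit or range.

## Working session

There is one attempt and no reset: what is moved stays moved. The work goes in short steps, Python scripts to look and compute and a tool call to move; the robot and the scene stay as the last step left them, time stands still between calls to the robot, and variables do not carry over. Pictures are saved under pics/ and viewed, at most 10 in all, crops included, and the job is handed in when it is done.

Besides the shell and the picture viewer there is one more tool, called by a JSON object that holds its "name" and its "arguments", one argument or row to a line. step_arm: Moves the arm, as the interface text tells. Its arguments: {"type":"object","properties":{"plan":{"type":"array","items":{"type":"object","properties":{"dx":{"type":"number"},"dy":{"type":"number"},"dz":{"type":"number"},"yaw":{"type":"number"}}}},"grip":{"type":"number"},"squeeze":{"type":"number"}},"required":["plan"]}

```bash
mkdir -p pics; ls
python3 - <<'E'
from station import readout, eyes
import cv2
print(readout.sense())
for n in ("top","side"):
    cv2.imwrite(f"pics/{n}0.png",eyes.grab_frame(n)); c=eyes.calibration(n); print(n,c)
E
```

```text
pics
{'clock': 0.0, 'qpos': array([-1.40803044e+00,  5.33881283e-02,  1.61433709e+00, -8.36235452e-06,
        1.47601573e+00, -1.19028927e-01]), 'qvel': array([-0.001409  , -0.00030023, -0.00103432, -0.00112234, -0.00042138,
        0.00050251]), 'tau': array([ 9.46011933e-04, -3.93679047e+01, -3.70179069e+01,  6.44507978e-06,
        7.11264423e-03, -5.36170489e-06]), 'position': array([ 0.17366162, -0.59963018,  0.191518  ]), 'orientation': array([ 9.90089743e-01,  1.40431998e-01, -2.76490650e-05, -1.07379865e-03]), 'contact_force': array([-0.26077462, -0.0971186 , -0.2171198 ]), 'moment': array([ 0.04917171, -0.04648296,  0.04586699]), 'grasp_force': 0.0, 'finger_gap': 0.08538908526120417}
top {'fx': 511.5829445934861, 'fy': 511.5829445934861, 'cx': 322.57321915126863, 'cy': 238.3906289462916, 'dist': array([0.04275897, 0.        , 0.        , 0.        , 0.        ]), 'extrinsics': array([[-0.02063952,  0.99738908, -0.06920279,  0.36129879],
       [-0.99950731, -0.02222134, -0.02216632,  0.01959188],
       [-0.02364622,  0.06871119,  0.99735632,  1.71390436],
       [ 0.        ,  0.        ,  0.        ,  1.        ]])}
side {'fx': 491.8813577140638, 'fy': 491.8813577140638, 'cx': 317.5742185118386, 'cy': 234.96870189472685, 'dist': array([-0.10398921,  0.        ,  0.        ,  0.        ,  0.        ]), 'extrinsics': array([[-0.90809426,  0.32189904, -0.2678541 ,  0.05727498],
       [-0.41876377, -0.70003855,  0.57843144,  0.88425542],
       [-0.00131167,  0.63743787,  0.77050065,  1.19029154],
       [ 0.        ,  0.        ,  0.        ,  1.        ]])}
```

View pics/top0.png

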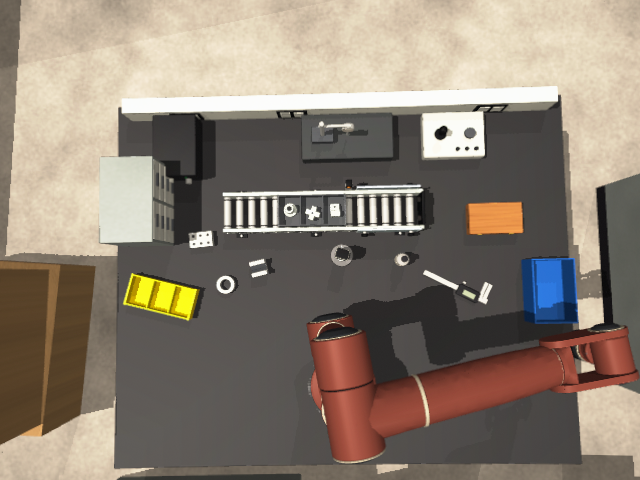

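View pics/side0.png

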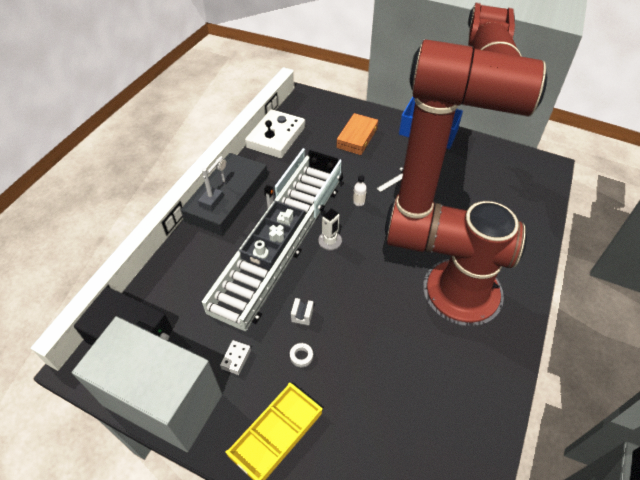

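The dark grey tray lies in the lane at top (313,210). Its look-alikes are the yellow tray (160,297) and the blue bin (550,290), both the wrong colour and off the rollers. Next I'll confirm with enlarged crops.

```bash
cat > h.py <<'E'
import numpy as np, cv2
from station import readout, eyes
def ray(c,uv):
    K=np.array([[c['fx'],0,c['cx']],[0,c['fy'],c['cy']],[0,0,1]])
    p=cv2.undistortPoints(np.array([[uv]],float),K,c['dist'])[0,0]
    T=c['extrinsics']; d=T[:3,:3]@[p[0],-p[1],-1]; return T[:3,3],d/np.linalg.norm(d)
def atz(c,uv,z):
    o,d=ray(c,uv); return o+d*(z-o[2])/d[2]
def tri(*obs):
    A=0;b=0
    for c,uv in obs:
        o,d=ray(c,uv);P=np.eye(3)-np.outer(d,d);A=A+P;b=b+P@o
    x=np.linalg.solve(A,b)
    return x,[np.linalg.norm((np.eye(3)-np.outer(ray(c,u)[1],ray(c,u)[1]))@(x-c['extrinsics'][:3,3])) for c,u in obs]
def proj(c,X):
    T=c['extrinsics'];p=T[:3,:3].T@(np.array(X)-T[:3,3]);q=np.array([[[p[0],-p[1],-p[2]]]])
    K=np.array([[c['fx'],0,c['cx']],[0,c['fy'],c['cy']],[0,0,1]])
    return cv2.projectPoints(q,np.zeros(3),np.zeros(3),K,c['dist'])[0][0,0]
E
python3 - <<'E'
import cv2,numpy as np
a=cv2.imread('pics/top0.png')[175:275,215:445]; a=cv2.resize(a,(800,348),interpolation=3)
cv2.imwrite('pics/topc.png',a)
b=cv2.imread('pics/side0.png')[145:335,195:375]; b=cv2.resize(b,None,fx=3.1,fy=3.1,interpolation=3); cv2.imwrite('pics/sidec.png',b)
E
```

```text
(no output)
```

View pics/topc.png

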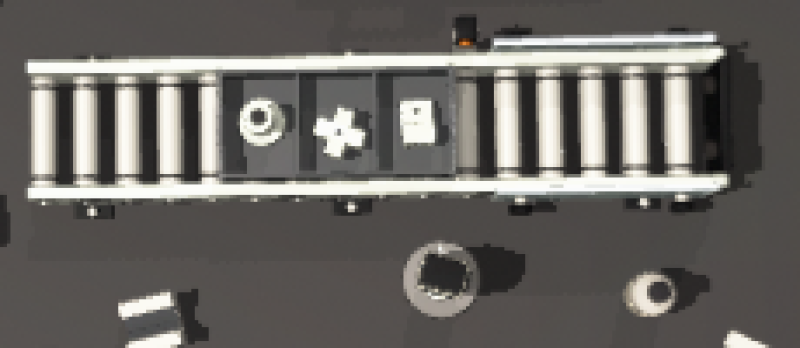

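View pics/sidec.png

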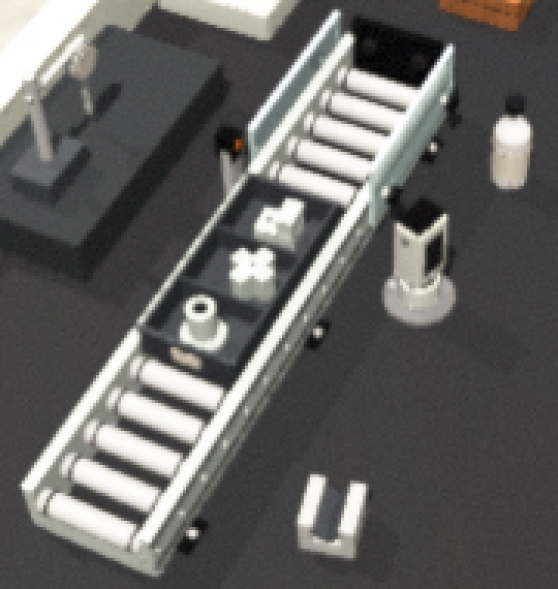

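Run:
```python
from h import *
t=eyes.calibration('top');s=eyes.calibration('side')
T=lambda u,v:(t,(215+u/3.478-.0,175+v/3.48)); S=lambda u,v:(s,(195+u/3.1,145+v/3.1))
for n,a,b in [('inf far',(28,64),(28,488)),('inf near',(28,195),(150,546)),('scope top',(444,270),(421,212)),('dock',(441,281),(420,300)),('cross',(340,132),(252,262)),('bush',(260,117),(198,306)),('tray rear far',(219,68),(140,325)),('tray rear near',(219,179),(236,365)),('tray lead far',(453,66),(251,172)),('tray lead near',(453,180),(345,208)),('cleaner',(658,292),(515,104))]:
    x,e=tri(T(*a),S(*b));print(n,x.round(4),np.round(e,4))
for n,a,z in [('inf far',(28,66),.064),('inf near',(28,190),.064),('bay far',(722,50),.064),('bay near',(722,180),.064),('trf',(219,68),.086),('trn',(219,179),.086),('tlf',(453,66),.086),('tln',(453,180),.086),('dock',(441,281),.008),('cleaner',(650,295),.0),('vb',(150,330),.044)]:
    print(n,atz(*T(*a),z).round(4))
q=readout.sense();c=eyes.calibration('wrist');print(c);print(q['position'])
```

```text
inf far [0.6302 0.3784 0.0601] [0.0006 0.0006]
inf near [0.507  0.3806 0.0545] [0.0008 0.0008]
scope top [ 0.4265 -0.0064  0.1245] [0.0005 0.0005]
dock [ 0.4225 -0.0048 -0.0041] [0.002 0.002]
cross [0.5585 0.0863 0.0858] [0.002 0.002]
bush [0.5741 0.1597 0.094 ] [0.0031 0.0031]
tray rear far [0.6191 0.1965 0.0846] [0.0002 0.0002]
tray rear near [0.517  0.1985 0.0832] [0.001 0.001]
tray lead far [ 0.6168 -0.0195  0.0831] [0.0011 0.0011]
tray lead near [ 0.5114 -0.0171  0.0802] [0.001 0.001]
cleaner [ 0.4043 -0.198   0.1066] [0.0016 0.0016]
inf far [0.6282 0.3779 0.064 ]
inf near [0.5116 0.3788 0.064 ]
bay far [ 0.6274 -0.2704  0.064 ]
bay near [ 0.5062 -0.2664  0.064 ]
trf [0.6187 0.1962 0.086 ]
trn [0.5158 0.1978 0.086 ]
tlf [ 0.6153 -0.0198  0.086 ]
tln [ 0.51   -0.0174  0.086 ]
dock [ 0.4203 -0.0054  0.008 ]
cleaner [ 0.4029 -0.2053  0.    ]
vb [0.379  0.2693 0.044 ]
{'fx': 365.88958300325106, 'fy': 365.88958300325106, 'cx': 315.2228619489407, 'cy': 238.77680804765703, 'dist': array([-0.05092524,  0.        ,  0.        ,  0.        ,  0.        ]), 'extrinsics': array([[ 0.27691806,  0.91875871,  0.28142284,  0.24461038],
       [-0.96089197,  0.26530295,  0.07937858, -0.57819869],
       [-0.00173255, -0.29239831,  0.95629505,  0.37316097],
       [ 0.        ,  0.        ,  0.        ,  1.        ]])}
[ 0.17369334 -0.59971002  0.1916567 ]
```

{"name": "step_arm", "arguments": {
  "plan": [
    {"dx": 27,"dy": -31,"dz": -6},
    {"dx": 54,"dy": -62,"dz": -12},
    {"dx": 80,"dy": -92,"dz": -20},
    {"dx": 107,"dy": -123,"dz": -26},
    {"dx": 134,"dy": -154,"dz": -30}
  ],
  "grip": 0
}}

```text
validation failed for argument at $.pl...
```

{"name": "step_arm", "arguments": {
  "plan": [
    {"dx": 27,"dy": -31},
    {"dx": 54,"dy": -62},
    {"dx": 80,"dy": -92},
    {"dx": 107,"dy": -123},
    {"dx": 134,"dy": -154}
  ]
}}

```text
validation failed for argument at $.pl...
```

{"name": "step_arm", "arguments": {
  "plan": [
    {"dx": 27,"dy": -31},
    {"dx": 54,"dy": -62},
    {"dx": 80,"dy": -92},
    {"dx": 107,"dy": -123},
    {"dx": 134,"dy": -154}
  ]
}}

```text
validation failed for argument at $.pl...
```

{"name": "step_arm", "arguments": {
  "plan": [
    {"dx": 27,"dy": -31,"yaw": -7},
    {"dx": 54,"dy": -62,"yaw": -14},
    {"dx": 80,"dy": -92,"yaw": -21},
    {"dx": 107,"dy": -123,"yaw": -28},
    {"dx": 134,"dy": -154,"yaw": -35}
  ]
}}

```text
validation failed for argument at $.pl...
```

Every row probably needs all four fields.

{"name": "step_arm", "arguments": {
  "plan": [
    {"dx": 27,"dy": -31,"dz": -6,"yaw": 0},
    {"dx": 54,"dy": -62,"dz": -12,"yaw": 0},
    {"dx": 80,"dy": -92,"dz": -20,"yaw": 0},
    {"dx": 107,"dy": -123,"dz": -26,"yaw": 0},
    {"dx": 134,"dy": -154,"dz": -30,"yaw": 0}
  ],
  "grip": 0
}}

```text
clock: 0.52
position: [0.26, -0.4134, 0.2229]
orientation: [0.99, 0.14, 0.0, -0.0]
contact_force: [1.1, 0.2, 0.7]
finger_gap: 0.026
grasp_force: 0.0
```

{"name": "step_arm", "arguments": {
  "plan": [
    {"dx": 27,"dy": -31,"dz": 0,"yaw": 0},
    {"dx": 54,"dy": -62,"dz": 0,"yaw": 0},
    {"dx": 80,"dy": -92,"dz": 0,"yaw": 0},
    {"dx": 107,"dy": -123,"dz": 0,"yaw": 0},
    {"dx": 134,"dy": -154,"dz": 0,"yaw": 0}
  ]
}}

```text
clock: 0.93
position: [0.3457, -0.228, 0.2224]
orientation: [0.99, 0.14, 0.0, -0.0]
contact_force: [0.6, -0.2, -0.3]
finger_gap: 0.0002
grasp_force: 0.0
```

{"name": "step_arm", "arguments": {
  "plan": [
    {"dx": 27,"dy": -31,"dz": 0,"yaw": 0},
    {"dx": 54,"dy": -62,"dz": 0,"yaw": 0},
    {"dx": 80,"dy": -92,"dz": 0,"yaw": 0},
    {"dx": 107,"dy": -123,"dz": 0,"yaw": 0},
    {"dx": 134,"dy": -154,"dz": 0,"yaw": 0}
  ]
}}

```text
clock: 1.35
position: [0.4316, -0.0426, 0.2226]
orientation: [0.99, 0.14, 0.0, 0.0]
contact_force: [0.8, -0.6, 0.1]
finger_gap: -0.0002
grasp_force: 0.0
```

{"name": "step_arm", "arguments": {
  "plan": [
    {"dx": 27,"dy": -31,"dz": 0,"yaw": -7},
    {"dx": 54,"dy": -62,"dz": 0,"yaw": -14},
    {"dx": 80,"dy": -92,"dz": 0,"yaw": -21},
    {"dx": 107,"dy": -123,"dz": 0,"yaw": -28},
    {"dx": 134,"dy": -154,"dz": 0,"yaw": -35}
  ]
}}

```text
clock: 1.77
position: [0.5175, 0.1426, 0.2223]
orientation: [0.901, 0.435, -0.0, 0.0]
contact_force: [0.9, -1.0, 0.6]
finger_gap: -0.0003
grasp_force: 0.0
```

{"name": "step_arm", "arguments": {
  "plan": [
    {"dx": 28,"dy": -6,"dz": 10,"yaw": -7},
    {"dx": 56,"dy": -12,"dz": 20,"yaw": -14},
    {"dx": 84,"dy": -18,"dz": 35,"yaw": -21},
    {"dx": 112,"dy": -24,"dz": 50,"yaw": -28},
    {"dx": 112,"dy": -24,"dz": 70,"yaw": -35}
  ]
}}

```text
clock: 2.18
position: [0.5705, 0.2467, 0.1526]
orientation: [0.727, 0.686, 0.001, -0.0]
contact_force: [-1.0, -0.7, 0.1]
finger_gap: 0.0001
grasp_force: 0.0
```

{"name": "step_arm", "arguments": {
  "plan": [
    {"dx": 0,"dy": 0,"dz": 0,"yaw": -3.5},
    {"dx": 0,"dy": 0,"dz": 0,"yaw": -3.5}
  ]
}}

```text
clock: 2.35
position: [0.5674, 0.2428, 0.1498]
orientation: [0.709, 0.706, -0.002, -0.001]
contact_force: [-0.0, -0.1, 1.3]
finger_gap: 0.0001
grasp_force: 0.0
```

Run:
```python
from h import *
q=readout.sense();print(q['position'],q['orientation'])
c=eyes.calibration('wrist');cv2.imwrite('pics/w1.png',eyes.grab_frame('wrist'))
for n,X in [('rear far',(.619,.197,.086)),('rear near',(.517,.198,.086)),('prof far',(.63,.25,.064)),('prof near',(.507,.25,.064)),('tip',q['position'])]: print(n,proj(c,X).round(0))
```

```text
[0.56735762 0.24282185 0.14975003] [ 0.7086463   0.70555921 -0.00226101 -0.00122886]
rear far [387. 298.]
rear near [249. 298.]
prof far [400. 221.]
prof near [237. 222.]
tip [317. 275.]
```

View pics/w1.png

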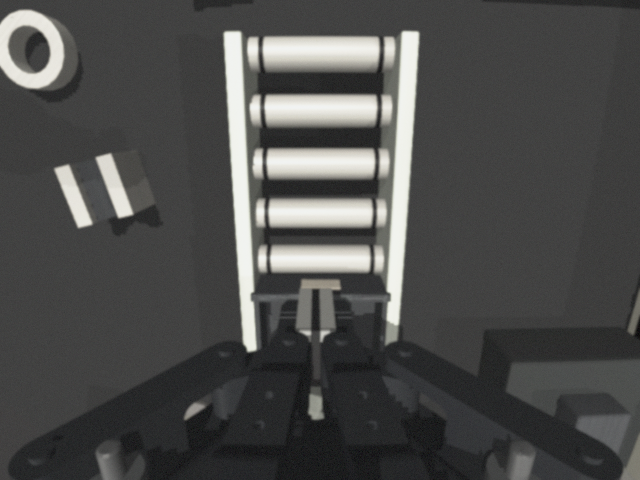

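{"name": "step_arm", "arguments": {
  "plan": [
    {"dx": 0,"dy": 1,"dz": 28,"yaw": 0},
    {"dx": 0,"dy": 1,"dz": 56,"yaw": 0},
    {"dx": 0,"dy": 1,"dz": 84,"yaw": 0},
    {"dx": -10,"dy": 1,"dz": 84,"yaw": 0},
    {"dx": -20,"dy": 1,"dz": 84,"yaw": 0}
  ]
}}

```text
clock: 2.82
position: [0.5687, 0.2217, 0.0679]
orientation: [0.71, 0.705, -0.001, -0.001]
contact_force: [0.8, 0.1, 0.4]
finger_gap: -0.0003
grasp_force: 0.0
```

{"name": "step_arm", "arguments": {
  "plan": [
    {"dx": -8,"dy": 0,"dz": 0,"yaw": 0},
    {"dx": -16,"dy": 0,"dz": 0,"yaw": 0},
    {"dx": -24,"dy": 0,"dz": 0,"yaw": 0},
    {"dx": -34,"dy": 0,"dz": 0,"yaw": 0},
    {"dx": -45,"dy": 0,"dz": 0,"yaw": 0}
  ]
}}

```text
clock: 3.23
position: [0.5703, 0.1768, 0.0701]
orientation: [0.709, 0.705, 0.001, 0.001]
contact_force: [-0.7, -0.6, 0.8]
finger_gap: 0.0001
grasp_force: 0.0
```

{"name": "step_arm", "arguments": {
  "plan": [
    {"dx": -12,"dy": 0,"dz": 0,"yaw": 0},
    {"dx": -25,"dy": 0,"dz": 0,"yaw": 0},
    {"dx": -39,"dy": 0,"dz": 0,"yaw": 0},
    {"dx": -53,"dy": 0,"dz": 0,"yaw": 0},
    {"dx": -67,"dy": 0,"dz": 0,"yaw": 0}
  ]
}}

```text
clock: 3.65
position: [0.569, 0.1091, 0.0687]
orientation: [0.709, 0.705, -0.0, -0.0]
contact_force: [0.6, 0.2, -0.4]
finger_gap: 0.0001
grasp_force: 0.0
```

{"name": "step_arm", "arguments": {
  "plan": [
    {"dx": -14,"dy": 0,"dz": 0,"yaw": 0},
    {"dx": -28,"dy": 0,"dz": 0,"yaw": 0},
    {"dx": -42,"dy": 0,"dz": 0,"yaw": 0},
    {"dx": -54,"dy": 0,"dz": 0,"yaw": 0},
    {"dx": -64,"dy": 0,"dz": 0,"yaw": 0}
  ]
}}

```text
clock: 4.07
position: [0.5687, 0.0452, 0.0688]
orientation: [0.71, 0.705, -0.0, 0.0]
contact_force: [0.5, 0.8, 0.3]
finger_gap: -0.0001
grasp_force: 0.0
```

Run:
```python
from h import *
q=readout.sense();print(q['position'],q['contact_force'])
c=eyes.calibration('wrist');w=eyes.grab_frame('wrist');cv2.imwrite('pics/w2.png',w)
cv2.imwrite('pics/top2.png',eyes.grab_frame('top'))
a=cv2.resize(cv2.imread('pics/top2.png')[175:275,215:445],(800,348),interpolation=3)
cv2.imwrite('pics/top2c.png',a)
```

```text
[0.56868291 0.0451776  0.06877844] [0.46433039 0.75452669 0.26646927]
```

View pics/top2c.png

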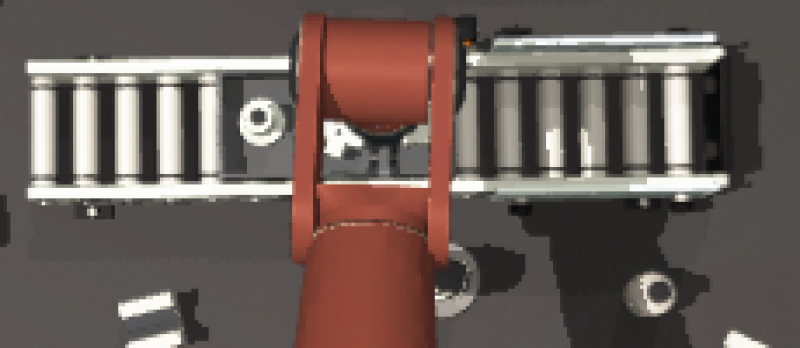

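The tray has not moved in this picture: its rear wall is still at (220,·) and the bush at (260,120), although the hand reads y=0.045. I'll look at the side and wrist views together.

Run:
```python
from h import *
s=eyes.grab_frame('side');cv2.imwrite('pics/s2.png',s)
q=readout.sense();sc=eyes.calibration('side');tc=eyes.calibration('top')
print(q['clock'],q['position'],q['qpos'],'tip in side',proj(sc,q['position']),'top',proj(tc,q['position']))
a=cv2.resize(s[145:335,195:375],(400,422),interpolation=3);b=cv2.resize(cv2.imread('pics/w2.png'),(400,300),interpolation=cv2.INTER_AREA)
o=np.zeros((422,800,3),np.uint8);o[:,:400]=a;o[:300,400:]=b;cv2.imwrite('pics/sw2.png',o)
```

```text
4.2167 [0.56876592 0.04604919 0.06881697] [-4.97906769e-02  3.33384643e-02  1.84773438e+00  3.29121039e-04
  1.26052353e+00 -4.24096007e-02] tip in side [280.52377572 222.87617546] top [325.09915875 209.55777066]
```

View pics/sw2.png

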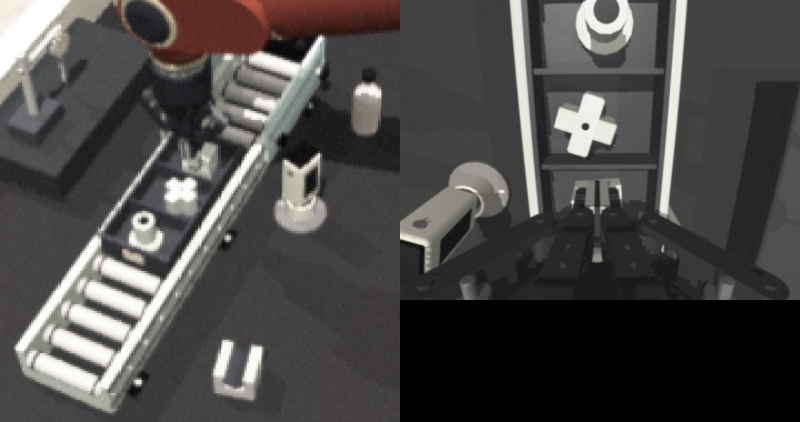

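Run:
```python
from h import *
c=eyes.calibration('wrist');q=readout.sense()
for n,X in [('cross obs(299,202)',(.5585,.0863,.086)),('bush obs(330,18)',(.5741,.1597,.096)),('dock obs(125,305)',(.4215,-.005,.008)),('tip obs(317,300)?',q['position'])]: print(n,proj(c,X).round(0))
print(c['extrinsics'].round(3))
w=cv2.imread('pics/w2.png')[200:440,160:480];cv2.imwrite('pics/w2c.png',cv2.resize(w,(800,600),interpolation=3))
```

```text
cross obs(299,202) [294. 208.]
bush obs(330,18) [329.  24.]
dock obs(125,305) [120. 308.]
tip obs(317,300)? [317. 275.]
[[ 1.     0.008  0.003  0.569]
 [-0.009  0.956  0.292  0.122]
 [-0.    -0.292  0.956  0.25 ]
 [ 0.     0.     0.     1.   ]]
```

View pics/w2c.png

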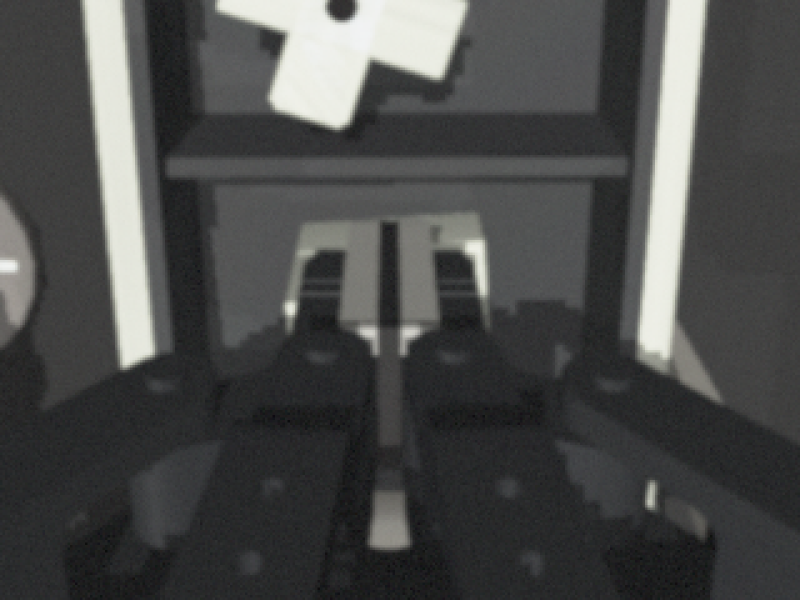

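The hand's pose agrees with all three cameras, yet the tray stands where it was and no force was felt. I'll lift clear and compare the pictures before going on.

{"name": "step_arm", "arguments": {
  "plan": [
    {"dx": 0,"dy": 0,"dz": -35,"yaw": 0},
    {"dx": 0,"dy": 0,"dz": -70,"yaw": 0},
    {"dx": 35,"dy": 0,"dz": -100,"yaw": 0},
    {"dx": 70,"dy": 0,"dz": -120,"yaw": 0},
    {"dx": 105,"dy": 0,"dz": -120,"yaw": 0}
  ]
}}

```text
clock: 4.63
position: [0.5724, 0.1534, 0.1957]
orientation: [0.71, 0.705, 0.004, 0.003]
contact_force: [0.6, -1.0, 1.3]
finger_gap: -0.0001
grasp_force: 0.0
```

Run:
```python
from h import *
q=readout.sense();print(q['clock'],q['position'],q['contact_force'])
t=eyes.grab_frame('top');s=eyes.grab_frame('side');cv2.imwrite('pics/top3.png',t);cv2.imwrite('pics/s3.png',s)
s0=cv2.imread('pics/side0.png');s2=cv2.imread('pics/s2.png');t0=cv2.imread('pics/top0.png')
# patch tracking: bush, cross, step, tray rear in side view; bush in top
def track(a,b,u,v,r=9,R=40):
    m=cv2.matchTemplate(b[v-R:v+R,u-R:u+R],a[v-r:v+r,u-r:u+r],cv2.TM_CCOEFF_NORMED);_,k,_,l=cv2.minMaxLoc(m);return (l[0]-(R-r),l[1]-(R-r)),round(k,3)
for n,u,v in [('bush',259,250),('cross',276,230),('step',285,216),('scope',331,222)]:
    print(n,'s2',track(s0,s2,u,v),'s3',track(s0,s,u,v))
for n,u,v in [('bush',290,209),('cross',313,213),('step',335,210)]: print(n,'t3',track(t0,t,u,v))
```

```text
4.6333 [0.57244435 0.15343482 0.19565582] [ 0.64760778 -0.98479892  1.27066014]
bush s2 ((0, 0), 0.999) s3 ((0, 0), 0.999)
cross s2 ((0, 0), 0.996) s3 ((0, 0), 0.936)
step s2 ((-9, 16), 0.792) s3 ((0, 0), 0.915)
scope s2 ((0, 0), 0.999) s3 ((0, 0), 0.998)
bush t3 ((22, 3), 0.606)
cross t3 ((0, 0), 0.974)
step t3 ((0, 0), 0.93)
```

{"name": "step_arm", "arguments": {
  "plan": [
    {"dx": 40,"dy": 0,"dz": 0,"yaw": 0},
    {"dx": 80,"dy": 0,"dz": 0,"yaw": 0},
    {"dx": 88,"dy": 0,"dz": 40,"yaw": 0},
    {"dx": 88,"dy": 0,"dz": 80,"yaw": 0},
    {"dx": 88,"dy": 0,"dz": 120,"yaw": 0}
  ]
}}

```text
clock: 5.15
position: [0.57, 0.2413, 0.068]
orientation: [0.708, 0.706, 0.001, 0.0]
contact_force: [-0.0, -0.2, -0.4]
finger_gap: 0.0001
grasp_force: 0.0
```

{"name": "step_arm", "arguments": {
  "plan": [
    {"dx": 0,"dy": 0,"dz": 2,"yaw": 0},
    {"dx": -8,"dy": 0,"dz": 2,"yaw": 0},
    {"dx": -16,"dy": 0,"dz": 2,"yaw": 0},
    {"dx": -23,"dy": 0,"dz": 2,"yaw": 0},
    {"dx": -30,"dy": 0,"dz": 2,"yaw": 0}
  ]
}}

```text
clock: 5.57
position: [0.5722, 0.209, 0.0706]
orientation: [0.71, 0.705, 0.002, 0.002]
contact_force: [0.3, 0.5, 0.7]
finger_gap: -0.0
grasp_force: 0.0
```

Run:
```python
from h import *
q=readout.sense();print(q['clock'],q['position'],q['contact_force'])
s=eyes.grab_frame('side');cv2.imwrite('pics/s4.png',s);w=eyes.grab_frame('wrist');cv2.imwrite('pics/w4.png',w)
print(proj(eyes.calibration('side'),q['position']))
```

```text
5.5667 [0.57223771 0.20900025 0.0705996 ] [0.26294049 0.46970697 0.69466363]
[252.87150987 261.52221219]
```

{"name": "step_arm", "arguments": {
  "plan": [
    {"dx": -5,"dy": 0,"dz": 2,"yaw": 0},
    {"dx": -10,"dy": 0,"dz": 2,"yaw": 0},
    {"dx": -16,"dy": 0,"dz": 2,"yaw": 0},
    {"dx": -23,"dy": 0,"dz": 2,"yaw": 0},
    {"dx": -30,"dy": 0,"dz": 2,"yaw": 0}
  ]
}}

```text
clock: 6.08
position: [0.5694, 0.1791, 0.0647]
orientation: [0.709, 0.705, -0.0, -0.0]
contact_force: [-0.7, 0.0, -0.2]
finger_gap: 0.0004
grasp_force: 0.0
```

Run:
```python
from h import *
q=readout.sense();print(q['clock'],q['position'],q['contact_force'])
s=eyes.grab_frame('side');cv2.imwrite('pics/s5.png',s);w=eyes.grab_frame('wrist');cv2.imwrite('pics/w5.png',w)
s0=cv2.imread('pics/side0.png')
for n,u,v in [('bush',259,250),('cross',276,230),('step',285,216)]:
    R,r=40,9
    m=cv2.matchTemplate(s[v-R:v+R,u-R:u+R],s0[v-r:v+r,u-r:u+r],cv2.TM_CCOEFF_NORMED);_,k,_,l=cv2.minMaxLoc(m);print(n,l[0]-(R-r),l[1]-(R-r),k)
f=lambda i:cv2.resize(cv2.imread(f'pics/{i}.png')[200:320,200:320],(400,400),interpolation=3)
g=lambda i:cv2.resize(cv2.imread(f'pics/{i}.png')[230:350,220:420],(400,240),interpolation=3)
o=np.zeros((560,800,3),np.uint8);o[:320]=np.hstack([f('s4'),f('s5')])[:320];o[320:]=np.hstack([g('w4'),g('w5')]);cv2.imwrite('pics/cmp.png',o)
```

```text
6.0833 [0.56942844 0.17906335 0.06472598] [-0.65520275  0.01124904 -0.19370384]
bush 0 0 0.5873052477836609
cross 10 -16 0.761455237865448
step 0 0 0.8864319324493408
```

View pics/cmp.png

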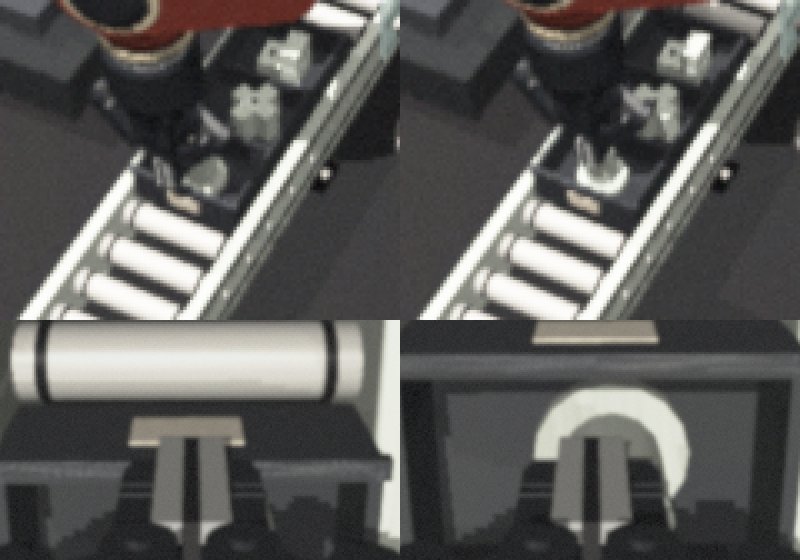

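The tray is still unmoved. In the wrist view the fingertips appear at row 288, where a tip at the TCP would project to 275, so they may really sit higher than the TCP and be passing over everything. I'll triangulate the tips from these pictures.

Run:
```python
from h import *
s=eyes.calibration('side');c=eyes.calibration('wrist');q=readout.sense();print(q['position'])
# s5 tip bottom approx (260,250); w5 tip (316,287)
for us in [(258,250),(260,250),(260,252)]:
    x,e=tri((s,us),(c,(316,287)));print(us,x.round(4),np.round(e,4))
for h in (0,.02,.03,.04): 
    X=q['position']+[0,0,h];print(h,proj(s,X).round(1),proj(c,X).round(1), 'front',proj(c,X+[0,.011,0]).round(1))
# gradient along the middle columns of wrist pic to find fixed finger edge
a=cv2.imread('pics/w4.png').astype(int).mean(2);b=cv2.imread('pics/w5.png').astype(int).mean(2);d=cv2.imread('pics/w2.png').astype(int).mean(2)
for v in range(268,336,4): print(v,[tuple(int(i[v,u]) for i in (a,b,d)) for u in (302,316,330)])
```

```text
[0.56950774 0.17861682 0.06469547]
(258, 250) [0.5685 0.1833 0.094 ] [0.0015 0.0015]
(260, 250) [0.5678 0.1773 0.085 ] [0.0034 0.0034]
(260, 252) [0.5685 0.1749 0.0751] [0.0013 0.0013]
0 [259.1 255.4] [316.9 274.8] front [316.8 255.4]
0.02 [258.5 251.1] [317.1 290.8] front [316.9 269.6]
0.03 [258.1 248.9] [317.2 300.1] front [317.  277.9]
0.04 [257.8 246.7] [317.3 310.6] front [317.1 287.3]
268 [(118, 132, 89), (120, 222, 88), (117, 222, 91)]
272 [(41, 209, 57), (39, 217, 57), (45, 222, 67)]
276 [(49, 211, 90), (52, 209, 88), (49, 206, 85)]
280 [(127, 211, 85), (127, 130, 87), (130, 120, 84)]
284 [(135, 212, 82), (130, 124, 79), (132, 121, 85)]
288 [(114, 155, 101), (91, 83, 87), (113, 114, 121)]
292 [(112, 115, 120), (28, 27, 36), (107, 111, 121)]
296 [(111, 115, 121), (33, 34, 37), (110, 113, 123)]
300 [(112, 113, 121), (32, 34, 33), (111, 111, 121)]
304 [(111, 113, 122), (26, 38, 36), (111, 115, 120)]
308 [(111, 113, 121), (36, 34, 29), (113, 113, 121)]
312 [(112, 112, 121), (32, 33, 32), (112, 114, 118)]
316 [(112, 114, 122), (31, 32, 38), (111, 115, 123)]
320 [(110, 113, 120), (31, 36, 34), (112, 113, 120)]
324 [(112, 112, 122), (31, 33, 35), (111, 113, 119)]
328 [(111, 103, 94), (32, 35, 31), (111, 104, 92)]
332 [(142, 89, 106), (59, 63, 67), (119, 124, 82)]
```

The tips sit roughly 20–40 mm above the reported TCP, which would explain why they passed over the tray and bush. I'll go back behind the tray and come down gently, with force checks.

{"name": "step_arm", "arguments": {
  "plan": [
    {"dx": 0,"dy": 0,"dz": -35,"yaw": 0},
    {"dx": 35,"dy": 0,"dz": -35,"yaw": 0},
    {"dx": 70,"dy": 0,"dz": -35,"yaw": 0},
    {"dx": 71,"dy": 0,"dz": -10,"yaw": 0},
    {"dx": 71,"dy": 0,"dz": 13,"yaw": 0}
  ]
}}

```text
clock: 6.6
position: [0.5717, 0.2532, 0.0536]
orientation: [0.708, 0.706, 0.002, 0.001]
contact_force: [-0.0, -0.7, -0.4]
finger_gap: -0.0001
grasp_force: 0.0
```

{"name": "step_arm", "arguments": {
  "plan": [
    {"dx": 0,"dy": 0,"dz": 2,"yaw": 0},
    {"dx": 0,"dy": 0,"dz": 4,"yaw": 0},
    {"dx": 0,"dy": 0,"dz": 6,"yaw": 0},
    {"dx": 0,"dy": 0,"dz": 8,"yaw": 0},
    {"dx": 0,"dy": 0,"dz": 8,"yaw": 0}
  ]
}}

```text
clock: 7.02
position: [0.5709, 0.2506, 0.045]
orientation: [0.709, 0.705, 0.001, 0.0]
contact_force: [0.6, -0.5, 0.9]
finger_gap: -0.0002
grasp_force: 0.0
```

Run:
```python
from h import *
q=readout.sense();s=eyes.grab_frame('side');cv2.imwrite('pics/s6.png',s);w=eyes.grab_frame('wrist');cv2.imwrite('pics/w6.png',w)
c=eyes.calibration('side');s0=cv2.imread('pics/side0.png')
for h in (0,.02,.03,.04,.05): print(h,proj(c,q['position']+[0,0,h]).round(1))
g=s.astype(int).mean(2);g0=s0.astype(int).mean(2)
for v in range(252,290): print(v,' '.join(f'{int(g[v,u]):3d}' for u in range(234,254)),'|',' '.join(f'{int(g0[v,u]):3d}' for u in range(234,254)))
```

```text
0 [247.  277.8]
0.02 [246.2 273.8]
0.03 [245.8 271.7]
0.04 [245.4 269.6]
0.05 [244.9 267.5]
252  27  27  26  26  24  26  30  28  28  33  28  26  18  26  32  34  38  41  49  77 |  69  84 168 238 245 200 108  64  71  80  92  91  97  90  89  85  82  82 112 232
253  25  23  24  18  21  19  24  24  38  34  32  25  20  24  29  36  39  41  45  68 |  70 129 231 249 250 223 120  52  49  57  72  76  80  85  92  93  95  89 115 229
254  31  29  26  20  26  21  18  23  32  32  21  21  30  26  33  31  37  34  35  54 | 109 218 248 251 251 220 111  54  49  47  47  49  55  67  86 101 108  97 112 191
255  34  34  29  24  25  21  28  32  37  29  26  25  31  38  30  31  34  31  31  49 | 181 245 252 251 246 194  98  51  47  45  48  47  49  52  59  77  83  83  99 135
256  37  37  33  30  32  25  30  31  33  28  23  28  31  34  28  30  34  38  32  48 | 234 250 252 251 229 156  91  54  47  47  47  46  47  45  45  55  71  79  79  88
257  36  36  34  34  29  29  29  35  31  30  26  32  30  28  27  32  83  82  49  62 | 249 252 251 240 186 131  94  59  51  50  45  43  47  48  46  65 144 155 117  80
258  39  40 
[... 4599 characters left out ...]
  59  58  68  85 111 145 176 200 218
286 251 249 247 243 234 219 176 131  90  79  66  58  58  59  58  65  80 105 135 171 | 250 248 246 242 232 213 174 130  92  73  61  57  57  56  59  62  79 103 131 170
287 251 251 251 250 248 245 238 224 207 166 116  78  67  59  57  60  58  62  76 103 | 251 251 250 249 247 243 235 221 202 163 115  81  64  59  56  57  61  58  74 102
288 250 251 251 251 251 250 249 246 241 232 215 174 126  93  73  63  57  59  59  62 | 249 250 251 251 250 249 248 245 240 231 209 171 124  92  74  62  62  59  54  63
289 247 249 250 251 251 251 251 251 250 248 244 236 222 203 161 113  82  62  59  58 | 245 247 249 250 251 251 251 250 249 246 242 234 221 198 157 108  78  64  58  58
```

The tip bottoms appear in the side view near (243,273), so the tips are about 25–30 mm above the reported TCP. I'll go 9 mm lower and push again.

{"name": "step_arm", "arguments": {
  "plan": [
    {"dx": 0,"dy": 0,"dz": 4,"yaw": 0},
    {"dx": 0,"dy": 0,"dz": 8,"yaw": 0},
    {"dx": -10,"dy": 0,"dz": 9,"yaw": 0},
    {"dx": -20,"dy": 0,"dz": 9,"yaw": 0},
    {"dx": -30,"dy": 0,"dz": 9,"yaw": 0}
  ]
}}

```text
clock: 7.53
position: [0.5695, 0.2195, 0.0344]
orientation: [0.709, 0.705, -0.0, -0.0]
contact_force: [-0.1, 0.7, 0.4]
finger_gap: 0.0001
grasp_force: 0.0
```

{"name": "step_arm", "arguments": {
  "plan": [
    {"dx": -6,"dy": 0,"dz": 0,"yaw": 0},
    {"dx": -12,"dy": 0,"dz": 0,"yaw": 0},
    {"dx": -19,"dy": 0,"dz": 0,"yaw": 0},
    {"dx": -27,"dy": 0,"dz": 0,"yaw": 0},
    {"dx": -36,"dy": 0,"dz": 0,"yaw": 0}
  ]
}}

```text
clock: 7.95
position: [0.5696, 0.1843, 0.0349]
orientation: [0.709, 0.705, 0.0, -0.0]
contact_force: [0.2, 2.1, -0.5]
finger_gap: 0.0001
grasp_force: 0.9
```

```bash
cat >> h.py <<'E'
def track(a,b,u,v,r=9,R=45):
    m=cv2.matchTemplate(b[v-R:v+R,u-R:u+R],a[v-r:v+r,u-r:u+r],cv2.TM_CCOEFF_NORMED);_,k,_,l=cv2.minMaxLoc(m);return (l[0]-(R-r),l[1]-(R-r)),round(k,3)
E
python3 - <<'E'
from h import *
q=readout.sense();print(q['clock'],q['position'],q['contact_force'])
s=eyes.grab_frame('side');cv2.imwrite('pics/s7.png',s);s0=cv2.imread('pics/side0.png')
for n,u,v in [('bush',259,250),('cross',276,230),('step',285,216)]: print(n,track(s0,s,u,v))
E
```

```text
7.95 [0.56962726 0.18432747 0.03489595] [ 0.18215705  2.08197518 -0.48665212]
bush ((-26, -18), 0.454)
cross ((5, -6), 0.913)
step ((-4, 9), 0.812)
```

Contact: 2 N, and the cross moved (5,-6) px in the side view. On with the push.

{"name": "step_arm", "arguments": {
  "plan": [
    {"dx": -12,"dy": 0,"dz": 0,"yaw": 0},
    {"dx": -25,"dy": 0,"dz": 0,"yaw": 0},
    {"dx": -39,"dy": 0,"dz": 0,"yaw": 0},
    {"dx": -53,"dy": 0,"dz": 0,"yaw": 0},
    {"dx": -67,"dy": 0,"dz": 0,"yaw": 0}
  ]
}}

```text
clock: 8.42
position: [0.5693, 0.1162, 0.035]
orientation: [0.709, 0.705, 0.0, 0.0]
contact_force: [1.2, 2.9, 0.3]
finger_gap: -0.0003
grasp_force: 1.4
```

{"name": "step_arm", "arguments": {
  "plan": [
    {"dx": -14,"dy": 0,"dz": 0,"yaw": 0},
    {"dx": -28,"dy": 0,"dz": 0,"yaw": 0},
    {"dx": -42,"dy": 0,"dz": 0,"yaw": 0},
    {"dx": -55,"dy": 0,"dz": 0,"yaw": 0},
    {"dx": -65,"dy": 0,"dz": 0,"yaw": 0}
  ]
}}

```text
clock: 8.83
position: [0.5688, 0.0508, 0.0349]
orientation: [0.71, 0.705, -0.0, 0.0]
contact_force: [0.1, 1.8, 1.3]
finger_gap: 0.0
grasp_force: 0.9
```

{"name": "step_arm", "arguments": {
  "plan": [
    {"dx": -8,"dy": 0,"dz": 0,"yaw": 0},
    {"dx": -16,"dy": 0,"dz": 0,"yaw": 0},
    {"dx": -23,"dy": 0,"dz": 0,"yaw": 0},
    {"dx": -29,"dy": 0,"dz": 0,"yaw": 0},
    {"dx": -34,"dy": 0,"dz": 0,"yaw": 0}
  ]
}}

```text
clock: 9.25
position: [0.5685, 0.0181, 0.0348]
orientation: [0.709, 0.705, -0.0, 0.0]
contact_force: [0.2, 1.8, 1.0]
finger_gap: -0.0001
grasp_force: 0.6
```

{"name": "step_arm", "arguments": {
  "plan": [
    {"dx": -4,"dy": 0,"dz": 0,"yaw": 0},
    {"dx": -8,"dy": 0,"dz": 0,"yaw": 0},
    {"dx": -12,"dy": 0,"dz": 0,"yaw": 0},
    {"dx": -16,"dy": 0,"dz": 0,"yaw": 0},
    {"dx": -20,"dy": 0,"dz": 0,"yaw": 0}
  ]
}}

```text
clock: 9.67
position: [0.5684, -0.0015, 0.0347]
orientation: [0.709, 0.705, -0.0, -0.0]
contact_force: [-0.0, 1.6, -0.1]
finger_gap: -0.0002
grasp_force: 0.6
```

{"name": "step_arm", "arguments": {
  "plan": [
    {"dx": -3,"dy": 0,"dz": 0,"yaw": 0},
    {"dx": -6,"dy": 0,"dz": 0,"yaw": 0},
    {"dx": -9,"dy": 0,"dz": 0,"yaw": 0},
    {"dx": -12,"dy": 0,"dz": 0,"yaw": 0},
    {"dx": -12,"dy": 0,"dz": 0,"yaw": 0}
  ]
}}

```text
clock: 10.08
position: [0.5682, -0.014, 0.0347]
orientation: [0.709, 0.705, -0.0, 0.0]
contact_force: [-0.1, 0.4, 0.6]
finger_gap: 0.0001
grasp_force: 0.0
```

{"name": "step_arm", "arguments": {
  "plan": [
    {"dx": -3,"dy": 0,"dz": 0,"yaw": 0},
    {"dx": -6,"dy": 0,"dz": 0,"yaw": 0},
    {"dx": -9,"dy": 0,"dz": 0,"yaw": 0},
    {"dx": -12,"dy": 0,"dz": 0,"yaw": 0}
  ]
}}

```text
clock: 10.42
position: [0.5682, -0.0192, 0.0348]
orientation: [0.71, 0.704, 0.005, -0.005]
contact_force: [0.7, 29.7, 2.8]
finger_gap: 0.0
grasp_force: 14.4
```

Run:
```python
from h import *
q=readout.sense();print(q['clock'],q['position'],q['contact_force'])
cv2.imwrite('pics/t8.png',eyes.grab_frame('top'));w=eyes.grab_frame('wrist');cv2.imwrite('pics/w8.png',w)
t=eyes.calibration('top');c=eyes.calibration('wrist')
for y in (0,-.01,-.02,-.03,-.04): print(y,proj(t,(.568,y,.086)).round(1),proj(c,(.60,y,.086)).round(1),proj(c,(.54,y,.086)).round(1))
g=w.astype(int).mean(2)
print([ (v,int(g[v,270]),int(g[v,365])) for v in range(230,330,3)])
```

```text
10.4167 [ 0.56815254 -0.01915138  0.03480256] [ 0.72196289 29.66536655  2.78082485]
0 [339.4 208.8] [399.4 277.6] [244.3 278.8]
-0.01 [342.5 208.7] [397.9 301.2] [246.  302.3]
-0.02 [345.6 208.6] [396.4 323.7] [247.6 324.9]
-0.03 [348.8 208.6] [395.  345.3] [249.2 346.4]
-0.04 [351.9 208.5] [393.6 366. ] [250.7 367.1]
[(230, 222, 222), (233, 215, 217), (236, 211, 209), (239, 191, 189), (242, 164, 156), (245, 90, 86), (248, 36, 34), (251, 39, 38), (254, 39, 36), (257, 53, 54), (260, 59, 61), (263, 61, 65), (266, 59, 60), (269, 61, 59), (272, 98, 106), (275, 146, 148), (278, 162, 165), (281, 182, 185), (284, 197, 198), (287, 211, 212), (290, 227, 224), (293, 236, 230), (296, 234, 229), (299, 223, 221), (302, 213, 207), (305, 90, 71), (308, 50, 52), (311, 47, 51), (314, 50, 49), (317, 47, 50), (320, 51, 50), (323, 50, 46), (326, 49, 50), (329, 33, 51)]
```

Stop reached: 30 N at y=-0.019. I'll ease off slowly so the bumpers don't throw the tray back.

{"name": "step_arm", "arguments": {
  "plan": [
    {"dx": 2,"dy": 0,"dz": 0,"yaw": 0},
    {"dx": 4,"dy": 0,"dz": 0,"yaw": 0},
    {"dx": 5,"dy": 0,"dz": 0,"yaw": 0},
    {"dx": 6,"dy": 0,"dz": 0,"yaw": 0},
    {"dx": 7,"dy": 0,"dz": 0,"yaw": 0}
  ]
}}

```text
clock: 10.93
position: [0.5683, -0.0189, 0.0348]
orientation: [0.709, 0.705, -0.0, 0.0]
contact_force: [0.1, -0.4, -0.3]
finger_gap: 0.0002
grasp_force: 0.0
```

{"name": "step_arm", "arguments": {
  "plan": [
    {"dx": 1,"dy": 0,"dz": 0,"yaw": 0},
    {"dx": 3,"dy": 0,"dz": 0,"yaw": 0},
    {"dx": 10,"dy": 0,"dz": 0,"yaw": 0},
    {"dx": 20,"dy": 0,"dz": 0,"yaw": 0},
    {"dx": 20,"dy": 0,"dz": -30,"yaw": 0}
  ]
}}

```text
clock: 11.35
position: [0.5631, 0.004, 0.0585]
orientation: [0.709, 0.705, -0.004, -0.005]
contact_force: [-1.2, -0.1, -1.7]
finger_gap: -0.0001
grasp_force: 0.0
```

{"name": "step_arm", "arguments": {
  "plan": [
    {"dx": 0,"dy": 0,"dz": -40,"yaw": 0},
    {"dx": 0,"dy": 0,"dz": -80,"yaw": 0},
    {"dx": -20,"dy": -15,"dz": -110,"yaw": 0},
    {"dx": -40,"dy": -35,"dz": -140,"yaw": 0},
    {"dx": -60,"dy": -55,"dz": -170,"yaw": 0}
  ]
}}

```text
clock: 11.77
position: [0.5125, -0.0575, 0.2366]
orientation: [0.709, 0.706, 0.0, 0.0]
contact_force: [-0.6, -0.7, 0.6]
finger_gap: -0.0003
grasp_force: 0.0
```

{"name": "step_arm", "arguments": {
  "plan": [
    {"dx": 0,"dy": 0,"dz": -5,"yaw": 0},
    {"dx": 0,"dy": 0,"dz": -5,"yaw": 0}
  ]
}}

```text
clock: 11.93
position: [0.5143, -0.0584, 0.2436]
orientation: [0.71, 0.704, 0.002, 0.003]
contact_force: [0.1, 0.3, -0.2]
finger_gap: 0.0001
grasp_force: 0.0
```

Run:
```python
from h import *
import pickle
q=readout.sense();print(q['clock'],q['position'],q['orientation'])
c=eyes.calibration('wrist');w=eyes.grab_frame('wrist');cv2.imwrite('pics/w9.png',w);pickle.dump(c,open('c9.pkl','wb'))
print(eyes.calibration('wrist')['extrinsics'][:3,3],c['extrinsics'][:3,3])
for n,X in [('scope top',(.4265,-.0064,.124)),('dock',(.4215,-.005,.008)),('cross',(.558,-.143,.086)),('step',(.565,-.215,.09)),('bush',(.574,-.07,.096)),('cheek+',(.501,-.05,.105)),('rear',(.568,-.03,.086))]: print(n,proj(c,X).round(0))
```

```text
11.9333 [ 0.51432068 -0.05843008  0.24363657] [0.70974537 0.70444948 0.00190134 0.00297111]
[0.51280776 0.01803367 0.42239302] [0.51284966 0.01754097 0.42501448]
scope top [206. 159.]
dock [231. 149.]
cross [359. 291.]
step [364. 354.]
bush [379. 224.]
cheek+ [300. 206.]
rear [373. 180.]
```

{"name": "step_arm", "arguments": {
  "plan": [
    {"dx": -30,"dy": 0,"dz": 0,"yaw": 0},
    {"dx": -60,"dy": 0,"dz": 0,"yaw": 0},
    {"dx": -75,"dy": 0,"dz": 0,"yaw": 0},
    {"dx": -75,"dy": 0,"dz": 0,"yaw": 0},
    {"dx": -75,"dy": 0,"dz": 0,"yaw": 0}
  ]
}}

```text
clock: 12.4
position: [0.5121, -0.1321, 0.2372]
orientation: [0.709, 0.705, -0.001, -0.002]
contact_force: [1.0, 0.5, 0.1]
finger_gap: -0.0005
grasp_force: 0.0
```

Run:
```python
from h import *
import pickle
q=readout.sense();print(q['clock'],q['position'],q['orientation'])
c=eyes.calibration('wrist');w=eyes.grab_frame('wrist');cv2.imwrite('pics/w10.png',w);pickle.dump(c,open('c10.pkl','wb'))
for n,X in [('scope top',(.4265,-.0064,.124)),('dock',(.4215,-.005,.008)),('cross',(.558,-.143,.086)),('rear',(.568,-.03,.086)),('stop',(.568,-.25,.09))]: print(n,proj(c,X).round(0))
w9=cv2.imread('pics/w9.png')
f=lambda i,u,v,r,S:cv2.resize(i[v-r:v+r,u-r:u+r],(S,S),interpolation=3)
# detections of bright cross in tray
for nm,i in (('w9',w9),('w10',w)):
    g=cv2.cvtColor(i,cv2.COLOR_BGR2GRAY);_,b=cv2.threshold(g,150,255,0)
    for k in cv2.findContours(b,cv2.RETR_EXTERNAL,2)[0]:
        a=cv2.contourArea(k)
        if 150<a<6000: print(nm,int(a),cv2.boundingRect(k),'solid',round(a/cv2.contourArea(cv2.convexHull(k)),2))
o=np.zeros((600,800,3),np.uint8)
o[:400,:400]=f(w9,200,145,75,400);o[:400,400:]=f(w,int(proj(c,(.4265,-.0064,.124))[0]),max(75,int(proj(c,(.4265,-.0064,.124))[1])),75,400)
p=proj(c,(.558,-.143,.086)).astype(int);print('cross crop centre',p,'scope crop',proj(c,(.4265,-.0064,.124)))
a=w[p[1]-60:p[1]+60,p[0]-50:p[0]+50];o[400:,:167]=cv2.resize(a,(167,200),interpolation=3)
b=w9[231:351,309:409];o[400:,170:337]=cv2.resize(b,(167,200),interpolation=3)
o[400:,340:606]=cv2.resize(w,(266,200),interpolation=cv2.INTER_AREA)
cv2.imwrite('pics/last.png',o)
```

```text
12.4 [ 0.51211685 -0.13210626  0.23716805] [ 7.09386923e-01  7.04815613e-01 -5.31843252e-04 -2.20500765e-03]
scope top [201.  60.]
dock [230.  78.]
cross [366. 223.]
rear [381.  96.]
stop [373. 326.]
w9 1148 (617, 392, 23, 88) solid 0.92
w9 4335 (492, 359, 112, 74) solid 0.87
w9 814 (201, 292, 37, 49) solid 0.71
w9 1038 (337, 266, 45, 44) solid 0.78
w9 880 (432, 208, 22, 147) solid 0.86
w9 1421 (351, 193, 43, 42) solid 0.98
w9 1032 (328, 162, 80, 17) solid 0.92
w9 1672 (328, 122, 83, 22) solid 0.99
w9 659 (215, 115, 50, 39) solid 0.69
w9 1744 (328, 80, 86, 22) solid 0.99
w9 1809 (328, 36, 88, 23) solid 0.98
w9 3332 (413, 0, 37, 345) solid 0.82
w9 954 (329, 0, 89, 12) solid 1.0
w9 4499 (294, 0, 32, 289) solid 0.6
w10 493 (620, 428, 20, 52) solid 0.96
w10 1067 (352, 268, 40, 40) solid 0.86
w10 725 (196, 248, 36, 33) solid 0.81
w10 1280 (342, 195, 49, 50) solid 0.77
w10 1329 (440, 125, 30, 214) solid 0.81
w10 1340 (358, 117, 47, 42) solid 0.86
w10 685 (333, 87, 86, 10) solid 0.93
w10 1771 (333, 43, 89, 22) solid 0.97
w10 443 (235, 41, 31, 44) solid 0.82
w10 2809 (418, 0, 39, 330) solid 0.7
w10 1509 (333, 0, 92, 18) solid 0.99
w10 4412 (296, 0, 34, 289) solid 0.59
cross crop centre [365 223] scope crop [200.95096538  59.92966294]
```

View pics/last.png

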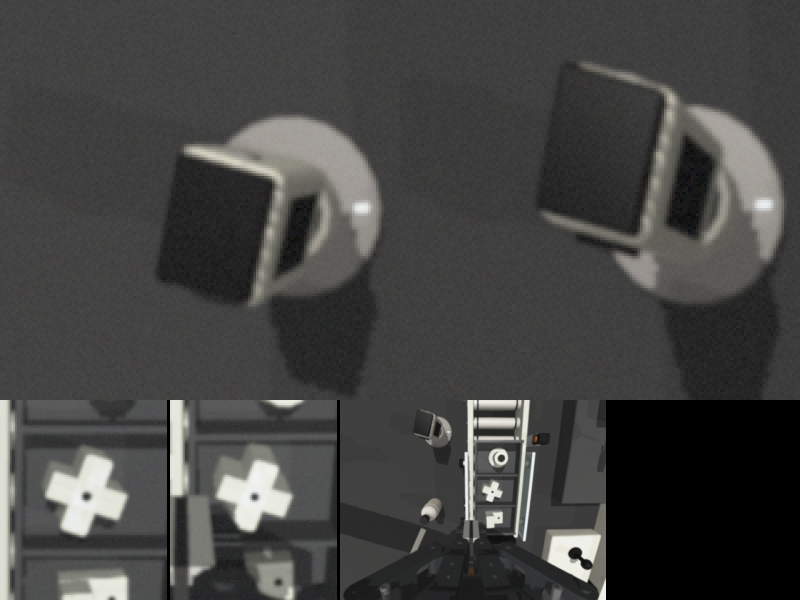

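The last picture shows the scope's dark top with corners (185,150), (282,175), (250,303), (158,277) in the left crop and (570,62), (673,92), (642,238), (538,212) in the right. The cross hole is at w10 ≈(367,221) and w9 ≈(360,289).

Run:
```python
from h import *
import pickle
from scipy.optimize import least_squares, minimize
c9=pickle.load(open('c9.pkl','rb'));c10=pickle.load(open('c10.pkl','rb'))
A=[(185,150),(282,175),(250,303),(158,277)];B=[(170,62),(273,92),(242,238),(138,212)]
P=[]
for a,b in zip(A,B):
    x,e=tri((c9,(125+a[0]/2.667,70+a[1]/2.667)),(c10,(125+b[0]/2.667,b[1]/2.667)));P.append(x);print(x.round(4),np.round(e[0],4))
P=np.array(P);print('scope top',P.mean(0).round(4))
for n,i,j in [('L',0,3),('R',1,2),('T',0,1),('B',3,2)]:
    d=P[i]-P[j];print(n,np.linalg.norm(d[:2]).round(4),np.degrees(np.arctan2(d[1],d[0])).round(1))
# at fixed z
for nm,c,Q,o in (('9',c9,A,70),('10',c10,B,0)):
    R=np.array([atz(c,(125+a[0]/2.667,o+a[1]/2.667),.121) for a in Q]);print(nm,R.mean(0).round(4),[np.degrees(np.arctan2(*(R[i]-R[j])[[1,0]])).round(1) for i,j in ((0,3),(1,2),(0,1),(3,2))])
x,e=tri((c9,(359.9,289.2)),(c10,(367.1,220.6)));print('cross top',x.round(4),e)
# fit plus to mask
def mask(im,c,box):
    g=cv2.GaussianBlur(cv2.cvtColor(cv2.imread(im),cv2.COLOR_BGR2GRAY),(3,3),0);x0,y0,w,h=box;return g[y0-6:y0+h+6,x0-6:x0+w+6].astype(float),x0-6,y0-6
for nm,im,c,box in (('9','pics/w9.png',c9,(337,266,45,44)),('10','pics/w10.png',c10,(342,195,49,50))):
    g,ox,oy=mask(im,c,box);t=(g>165)
    def cost(p):
        X,Y,th=p;co,si=np.cos(th),np.sin(th);pl=[(8,8),(22,8),(22,-8),(8,-8),(8,-22),(-8,-22),(-8,-8),(-22,-8),(-22,8),(-8,8),(-8,22),(8,22)]
        q=np.array([proj(c,(X+(co*a-si*b)/1e3,Y+(si*a+co*b)/1e3,.086)) for a,b in pl])
        m=np.zeros(g.shape,np.uint8);cv2.fillPoly(m,[np.round((q-[ox,oy])*16).astype(np.int32)],255,shift=4);return np.abs(m/255.-t).sum()
    best=min(((minimize(cost,(x[0],x[1],np.radians(a)),method='Nelder-Mead',options=dict(initial_simplex=[(x[0],x[1],np.radians(a)),(x[0]+.004,x[1],np.radians(a)),(x[0],x[1]+.004,np.radians(a)),(x[0],x[1],np.radians(a+8))]))) for a in (-30,-15,0,15,30,45)),key=lambda r:r.fun)
    print(nm,best.x[:2].round(4),np.degrees(best.x[2]).round(1),best.fun,t.sum())
```

```text
[0.4188 0.0193 0.1225] 0.0002
[0.4466 0.0115 0.12  ] 0.0001
[ 0.4347 -0.027   0.1211] 0.0006
[ 0.4047 -0.0189  0.1178] 0.0001
scope top [ 0.4262 -0.0038  0.1203]
L 0.0407 69.7
R 0.0403 72.8
T 0.0289 164.4
B 0.0311 164.9
9 [ 0.4263 -0.0037  0.121 ] [np.float64(72.1), np.float64(71.6), np.float64(164.9), np.float64(163.2)]
10 [ 0.4266 -0.0039  0.121 ] [np.float64(71.9), np.float64(73.3), np.float64(163.5), np.float64(165.4)]
cross top [ 0.5589 -0.1399  0.088 ] [np.float64(5.3966975878532885e-06), np.float64(5.39669758773237e-06)]
9 [ 0.5583 -0.1399] -17.9 86.0 1046
10 [ 0.5585 -0.1398] 71.5 102.0 1280
```

The scope's top centre is at (.426,-.004) with yaw ≈ -17.5°. The cross top is at (.5585,-.140), z ≈ .087, with arms at -18°. Next I'll go over the scope and line up.

{"name": "step_arm", "arguments": {
  "plan": [
    {"dx": 32,"dy": -22,"dz": 0,"yaw": 4},
    {"dx": 64,"dy": -44,"dz": 0,"yaw": 9},
    {"dx": 96,"dy": -66,"dz": 0,"yaw": 14},
    {"dx": 127,"dy": -87,"dz": 0,"yaw": 17},
    {"dx": 127,"dy": -87,"dz": 0,"yaw": 17}
  ],
  "grip": 1
}}

```text
clock: 12.87
position: [0.4237, -0.0002, 0.2391]
orientation: [0.804, 0.594, 0.0, -0.001]
contact_force: [-0.2, -0.3, -0.9]
finger_gap: 0.0604
grasp_force: 0.0
```

{"name": "step_arm", "arguments": {
  "plan": [
    {"dx": 0,"dy": 0,"dz": 5,"yaw": 0},
    {"dx": 0,"dy": 0,"dz": 5,"yaw": 0},
    {"dx": 0,"dy": 0,"dz": 5,"yaw": 0}
  ]
}}

```text
clock: 13.12
position: [0.4264, -0.0054, 0.2339]
orientation: [0.806, 0.592, -0.001, -0.001]
contact_force: [0.0, -0.9, -0.3]
finger_gap: 0.0853
grasp_force: 0.0
```

Run:
```python
from h import *
v=[]
for i in range(3):
    eyes.grab_frame('wrist');q=readout.sense();v.append(np.r_[q['position'],np.degrees(2*np.arctan2(q['orientation'][1],q['orientation'][0]))])
v=np.array(v);print(v.round(4),q['finger_gap']);p=v.mean(0)
th=np.radians(p[3]);d=np.array([.4263,-.0040])-p[:2]
print('dx',1e3*(d@[np.cos(th),np.sin(th)]),'dy',1e3*(d@[np.sin(th),-np.cos(th)]),'yaw',p[3]-72.5)
```

```text
[[ 4.26500e-01 -5.70000e-03  2.34100e-01  7.26267e+01]
 [ 4.26700e-01 -5.90000e-03  2.34400e-01  7.26019e+01]
 [ 4.26700e-01 -6.00000e-03  2.34500e-01  7.25885e+01]] 0.0854559976008044
dx 1.6763597261936751 dy -0.8801338154983116 yaw 0.10567477626314314
```

{"name": "step_arm", "arguments": {
  "plan": [
    {"dx": 2,"dy": -1,"dz": 40,"yaw": 0},
    {"dx": 2,"dy": -1,"dz": 80,"yaw": 0},
    {"dx": 2,"dy": -1,"dz": 120,"yaw": 0},
    {"dx": 2,"dy": -1,"dz": 150,"yaw": 0},
    {"dx": 2,"dy": -1,"dz": 164,"yaw": 0}
  ]
}}

```text
clock: 13.68
position: [0.4228, -0.0032, 0.0656]
orientation: [0.806, 0.592, -0.003, -0.003]
contact_force: [0.3, 0.4, 0.5]
finger_gap: 0.0854
grasp_force: 0.0
```

{"name": "step_arm", "arguments": {
  "plan": [
    {"dx": 0,"dy": 0,"dz": 4,"yaw": 0},
    {"dx": 0,"dy": 0,"dz": 8,"yaw": 0},
    {"dx": 0,"dy": 0,"dz": 12,"yaw": 0},
    {"dx": 0,"dy": 0,"dz": 16,"yaw": 0},
    {"dx": 0,"dy": 0,"dz": 20,"yaw": 0}
  ]
}}

```text
clock: 14.1
position: [0.4274, -0.0036, 0.0521]
orientation: [0.806, 0.592, 0.001, 0.001]
contact_force: [0.3, 0.1, -0.1]
finger_gap: 0.0857
grasp_force: 0.0
```

Run:
```python
from h import *
q=readout.sense();print(q['position'],q['contact_force'])
c=eyes.calibration('side');s=eyes.grab_frame('side');cv2.imwrite('pics/s11.png',s)
w=eyes.grab_frame('wrist');cv2.imwrite('pics/w11.png',w);s0=cv2.imread('pics/side0.png')
print('scope moved?',track(s0,s,331,238,7,20))
g=s.astype(int).mean(2)
a=np.array([np.cos(np.radians(-17.5)),np.sin(np.radians(-17.5)),0])
for sg in (1,-1):
    for z in (0,.02,.03,.04,.06): print(sg,z,proj(c,q['position']+sg*.05*a+[0,0,z]).round(1))
print('cup rim',proj(c,(.4245,-.004,.036)).round(1),'housing bottom',proj(c,(.4263,-.004,.043)).round(1),'top',proj(c,(.4263,-.004,.121)).round(1))
for v in range(196,246,2): print(v,' '.join(f'{int(g[v,u]):3d}' for u in range(308,356,2)))
```

```text
[ 0.42740535 -0.00356816  0.05206689] [ 0.33324255  0.07833302 -0.09893822]
scope moved? ((0, 0), 0.998)
1 0 [317.6 221.6]
1 0.02 [317.6 217.3]
1 0.03 [317.6 215.1]
1 0.04 [317.6 212.9]
1 0.06 [317.6 208.4]
-1 0 [342.4 238.6]
-1 0.02 [342.7 234.3]
-1 0.03 [342.8 232.1]
-1 0.04 [342.9 229.9]
-1 0.06 [343.2 225.5]
cup rim [330.7 233.6] housing bottom [330.2 231.9] top [330.7 214.8]
196  45  35  25  53  83 153  36  33  33  32  30  33  30  32  34  33  30  29  27  28  27  28  35 106
198  72  40  25  50  58  52  26  24  30  36  34  34  29  33  26  30  29  26  29  32  27  28  36 115
200  87  68  31  29  32  31  29  22  20  26  31  29  34  25  28  26  27  34  29  30  27  26  36 152
202  85  40  39  40  29  33  28  81  25  17  20  27  28  22  27  37  62 105  72  38  28  32  33 156
204  63  35 130 129  86  30  18  84  54  22  23  37  44  29  28  39  48  98 114 104  86  64  46  86
206  36  66 240 137  82  25  20  17  24  24  22  26  44  46  29  27  32  54  70  75 141  90  46  58
208  39 218 246 116  81  28  17   9  20  24  23  18  26  47  28  26  25  24  38  52  78  67  42  60
210 109 246 241 1
[... 1082 characters left out ...]

232  68  58  56  56  54  53  60 169 168 176 180 176  57 115 136  43  44  37  38  34  37  35  32  40
234  56  56  60  55  59  57  94 147 174 176 176 177 128 148 225 125  72  37  27  33  32  31  35  61
236  56  56  58  60  59  68 191 194 212 182 174 171 127 153 179 170 138  37  32  34  38  35  51  62
238  56  58  52  60  59  98 173 174 160 225 200 230 214 214 135 165 169  66  52  56  61  62  63  60
240  58  59  57  63  58 111 173 172 162 179 192 198 188 175 147 160 158  76  64  64  63  65  60  62
242  57  60  58  60  55  94 175 171 171 181 187 190 182 173 163 162 157  69  63  59  63  66  66  65
244  56  56  57  57  61  63 153 173 170 169 174 170 170 161 159 157 116  58  56  60  63  65  64  62
```

{"name": "step_arm", "arguments": {
  "plan": [
    {"dx": 0,"dy": 0,"dz": 3,"yaw": 0},
    {"dx": 0,"dy": 0,"dz": 6,"yaw": 0},
    {"dx": 0,"dy": 0,"dz": 9,"yaw": 0},
    {"dx": 0,"dy": 0,"dz": 12,"yaw": 0},
    {"dx": 0,"dy": 0,"dz": 12,"yaw": 0}
  ]
}}

```text
clock: 14.62
position: [0.4254, -0.0031, 0.038]
orientation: [0.806, 0.592, -0.0, -0.001]
contact_force: [-0.1, -0.0, -0.1]
finger_gap: 0.0854
grasp_force: 0.0
```

Run:
```python
from h import *
q=readout.sense();print(q['position'],q['contact_force'],np.degrees(2*np.arctan2(*q['orientation'][[1,0]])))
s=eyes.grab_frame('side');s0=cv2.imread('pics/side0.png');cv2.imwrite('pics/s12.png',s)
print('scope moved?',track(s0,s,331,238,7,20))
q=readout.sense();print(q['position'])
```

```text
[ 0.42541648 -0.00307946  0.03797316] [-0.08772463 -0.03295108 -0.08734827] 72.64783578226641
scope moved? ((0, 0), 0.998)
[ 0.425623   -0.00313104  0.03829446]
```

Close with a moderate squeeze.

{"name": "step_arm", "arguments": {
  "plan": [
    {"dx": 0,"dy": 0,"dz": 0,"yaw": 0},
    {"dx": 0,"dy": 0,"dz": 0,"yaw": 0},
    {"dx": 0,"dy": 0,"dz": 0,"yaw": 0},
    {"dx": 0,"dy": 0,"dz": 0,"yaw": 0},
    {"dx": 0,"dy": 0,"dz": 0,"yaw": 0}
  ],
  "grip": 0,
  "squeeze": 40
}}

```text
clock: 15.08
position: [0.4263, -0.0033, 0.0391]
orientation: [0.806, 0.592, 0.0, 0.0]
contact_force: [0.0, -0.2, 1.6]
finger_gap: 0.0335
grasp_force: 41.3
```

{"name": "step_arm", "arguments": {
  "plan": [
    {"dx": 0,"dy": 0,"dz": 0,"yaw": 0},
    {"dx": 0,"dy": 0,"dz": 0,"yaw": 0},
    {"dx": 0,"dy": 0,"dz": 0,"yaw": 0}
  ]
}}

```text
clock: 15.33
position: [0.4263, -0.0033, 0.0391]
orientation: [0.806, 0.592, 0.0, 0.0]
contact_force: [0.2, -0.1, 0.6]
finger_gap: 0.0337
grasp_force: 41.5
```

{"name": "step_arm", "arguments": {
  "plan": [
    {"dx": 0,"dy": 0,"dz": -12,"yaw": 0},
    {"dx": 0,"dy": 0,"dz": -26,"yaw": 0},
    {"dx": 0,"dy": 0,"dz": -44,"yaw": 0},
    {"dx": 0,"dy": 0,"dz": -64,"yaw": 0},
    {"dx": 0,"dy": 0,"dz": -84,"yaw": 0}
  ]
}}

```text
clock: 15.75
position: [0.4249, -0.003, 0.1224]
orientation: [0.806, 0.592, -0.001, -0.001]
contact_force: [1.1, -0.3, -2.2]
finger_gap: 0.0335
grasp_force: 41.1
```

{"name": "step_arm", "arguments": {
  "plan": [
    {"dx": 0,"dy": 0,"dz": -20,"yaw": 0},
    {"dx": 0,"dy": 0,"dz": -40,"yaw": 0},
    {"dx": 0,"dy": 0,"dz": -58,"yaw": 0},
    {"dx": 0,"dy": 0,"dz": -72,"yaw": 0},
    {"dx": 0,"dy": 0,"dz": -80,"yaw": 0}
  ]
}}

```text
clock: 16.17
position: [0.4264, -0.0033, 0.2042]
orientation: [0.806, 0.592, 0.001, 0.001]
contact_force: [0.7, -0.7, -2.1]
finger_gap: 0.0338
grasp_force: 41.2
```

Run:
```python
from h import *
import pickle
s=eyes.grab_frame('side');q=readout.sense();cv2.imwrite('pics/s13.png',s);w=eyes.grab_frame('wrist');cv2.imwrite('pics/w13.png',w)
p=q['position'];print(p,q['finger_gap'],q['grasp_force'],np.degrees(2*np.arctan2(*q['orientation'][[1,0]])),q['contact_force'])
L=np.array([.4263,-.004,p[2]-.031]);c=eyes.calibration('side');t=eyes.calibration('top');cw=eyes.calibration('wrist')
print('lens pred side',proj(c,L),'top of snout',proj(c,L+[0,0,.035]),'wrist lens',proj(cw,L),proj(cw,L+[0,0,.035]))
u0,v0=proj(c,L).astype(int);g=s.astype(int).mean(2);g0=cv2.imread('pics/s12.png').astype(int).mean(2)
for v in range(v0-26,v0+10): print(v,' '.join(f'{int(g[v,u]):3d}' for u in range(u0-16,u0+17,1)))
# cross direction in joint/tool: move numbers
th=2*np.arctan2(*q['orientation'][[1,0]]);d=np.array([.5585,-.1399])-[.4263,-.004]
print('dx',1e3*(d@[np.cos(th),np.sin(th)]),'dy',1e3*(d@[np.sin(th),-np.cos(th)]))
```

```text
[ 0.42694567 -0.00337544  0.20519413] 0.033140223023341464 41.279101967811584 72.64715122567102 [ 2.04326311  0.14276928 -0.26527709]
lens pred side [331.02850752 202.24125582] top of snout [331.27330491 193.59366392] wrist lens [316.92686424 256.81702277] [317.35006123 279.6012853 ]
176  78  88  95 115 138 149  87 112 225 204 160  89  39  27  18  18  13  15  19  23  28  26  35  41  44  45  43  31  28  31  32  27  18
177 130  64  58  75  78  88  65  97 204 230 225 207 134  64  25  19  14  13  34  25  23  21  32  43  42  48  43  34  31  31  30  28  21
178 228 105  53  51  51  55  51  89 175 199 221 236 219 171 100  44  21  43 104  50  34  32  37  38  35  40  36  30  29  30  25  27  23
179 237 116  55  52  47  46  45  88 166 179 185 211 228 227 209 135  83 126 198 107  47  34  33  33  32  34  33  28  25  29  25  25  25
180 181  79  48  47  46  47  47  94 169 176 165 178 196 218 236 221 208 208 221 125  54  36  34  31  29  29  30  27  29  29  24  24  28
181 159  80  51  46  47  49  57 104 168 172 136 141 177 188 213 226 234 218 173 101  59  41  33  33  29  27  30  31  30  22  28  28  31
[... 3424 characters left out ...]
 110  47  28  15  34  53  58  61  58  55  38  32  34  32  31  26  31  31  27  26  28  25  25  29  31  30  34  24
208 173 133 137 169 148  62  33  21  18  48  56  56  56  59  55  32  28  27  28  28  24  26  32  28  28  29  30  28  30  31  25  27  28
209 173 139 134 124  83  30  15  15  19  50  54  58  57  56  56  33  28  29  26  26  28  25  29  29  31  28  29  29  31  26  28  29  23
210 168 141 131 121  84  39  16  13  17  38  45  54  54  60  55  37  25  31  29  27  27  27  29  29  30  26  27  28  33  26  27  26  31
211 165 136 130 116 100  59  26  19  27  24  38  52  59  57  55  47  32  28  26  28  32  29  28  26  30  28  25  28  31  25  33  30  30
dx -90.28529639698534 dy 166.71597180386917
```

Grip holds (33.5 mm gap) and the lens is where predicted. Next I'll carry it across, well above everything.

{"name": "step_arm", "arguments": {
  "plan": [
    {"dx": -15,"dy": 28,"dz": 0,"yaw": 0.2},
    {"dx": -32,"dy": 59,"dz": 0,"yaw": 0.4},
    {"dx": -50,"dy": 92,"dz": 0,"yaw": 0.6},
    {"dx": -68,"dy": 125,"dz": 0,"yaw": 0.8},
    {"dx": -82,"dy": 151,"dz": 0,"yaw": 0.8}
  ]
}}

```text
clock: 16.68
position: [0.5461, -0.1282, 0.2002]
orientation: [0.81, 0.586, -0.001, -0.001]
contact_force: [0.6, 0.2, -1.5]
finger_gap: 0.0336
grasp_force: 41.2
```

{"name": "step_arm", "arguments": {
  "plan": [
    {"dx": -5,"dy": 9,"dz": 0,"yaw": 0},
    {"dx": -8.5,"dy": 15.5,"dz": 0,"yaw": 0},
    {"dx": -8.5,"dy": 15.5,"dz": 0,"yaw": 0},
    {"dx": -8.5,"dy": 15.5,"dz": 0,"yaw": 0},
    {"dx": -8.5,"dy": 15.5,"dz": 0,"yaw": 0}
  ]
}}

```text
clock: 17.1
position: [0.557, -0.1383, 0.2025]
orientation: [0.81, 0.587, -0.0, -0.0]
contact_force: [0.8, -0.5, -2.4]
finger_gap: 0.0336
grasp_force: 41.5
```

Run:
```python
from h import *
v=[]
for n in ('wrist','side','top'):
    q=readout.sense();c=eyes.calibration(n);f=eyes.grab_frame(n);cv2.imwrite(f'pics/{n}14.png',f)
    v.append(np.r_[q['position'],np.degrees(2*np.arctan2(*q['orientation'][[1,0]]))])
    if n=='wrist': cw=c
v=np.array(v);print(v.round(4),q['grasp_force'],q['finger_gap'])
p=v.mean(0);th=np.radians(p[3]);d=np.array([.5585,-.1393])-p[:2]
print('dx',1e3*(d@[np.cos(th),np.sin(th)]),'dy',1e3*(d@[np.sin(th),-np.cos(th)]),'yaw',p[3]-90)
# visible part of the cross from here
X=np.array([.5585,-.1399,.086]);print('cross pred',proj(cw,X),'lens',proj(cw,[p[0],p[1]-.0006,p[2]-.031]))
# tray leading wall/stop check from w10: profile of tray rear edge in wrist14
g=cv2.imread('pics/wrist14.png').astype(int).mean(2)
# cross fit rows
u,w=proj(cw,X).astype(int)
for r in range(w-40,w+30,3): print(r,' '.join(f'{int(g[r,c]):3d}' for c in range(u-36,u+40,3)))
```

```text
[[ 0.557  -0.1383  0.2025 71.8973]
 [ 0.5571 -0.1383  0.2027 71.9086]
 [ 0.5572 -0.1384  0.203  71.908 ]] 41.537829637527466 0.03341828654855972
dx -0.4489644385511266 dy 1.6168791548078403 yaw -18.095354600564804
cross pred [319.11472104 222.0191273 ] lens [317.75660855 255.92654922]
182  52  53  64  75  84  87  84  78  71  57  55  51  55  56  54  54  53  56  54  59  71  79  79  79  81  78
185  75  83  86  83  77  68  60  55  55  54  54  56  53  53  55  50  63  74  85  83  81  83  81  76  81  81
188  80  77  66  56  51  54  52  51  52  50  70  72  75  77  82  83  83  84  87  83  79  81  80  79  80  79
191  49  51  47  50  47  49  48  49  47  78 115 118 113 116 114  88  83  84  84  83  79  80  79  77  77  77
194  48  47  55  51  51  45  53  62  74  99 142 142 140 143 142 100  78  84  87  81  80  78  77  79  79  77
197  49  50  49  53  63  72  78  78  82 163 222 227 226 227 225 175  59  80  87  84  84  79  76  80  79  79
200  56  62  74  81  79  80  80  80  81 184 222 227 230 231 232 198  57  79  84  86  82  80  81  78  80  78
203  80  79  80  80  82  80  80  80  84 183 220 223 231 23
[... 1077 characters left out ...]
 222 224 177  60  61  55  60  62  50  59  78  78  77
236  36  36  51  75  75  80  81  74  63 173 220 216 220 219 222 178  56  50  59  71  68  66  74  77  75  71
239  36  30  60  81  82  82  83  83  78  91  83  85  95  98 156 164  49  52  77  77  75  73  69  62  49  51
242  36  39  81 110 111 110 113 109 111 110 106 106 107 104 107 113 100 105 109 105  73  53  46  42  47  45
245  65 112 128 129 126 126 126 126 127 126 126 124 126 126 123 124 124 125 123 121 115  93  46  48  46  49
248 105 130 130 129 128 130 129 128 126 128 128 126 128 127 124 127 124 124 125 122 117 110  72  49  60  72
251 122 129 131 129 130 128 125 126 128 126 127 126 128 124 127 125 125 124 122 123 121 113  98  78  79  77
```

The cross is seen square with the tool, its hole at (319,222.5) against a predicted (319,222). Now lower to about 1 cm above it.

{"name": "step_arm", "arguments": {
  "plan": [
    {"dx": -0.4,"dy": 1.5,"dz": 15,"yaw": 0},
    {"dx": -0.4,"dy": 1.5,"dz": 32,"yaw": 0},
    {"dx": -0.4,"dy": 1.5,"dz": 46,"yaw": 0},
    {"dx": -0.4,"dy": 1.5,"dz": 56,"yaw": 0},
    {"dx": -0.4,"dy": 1.5,"dz": 62,"yaw": 0}
  ]
}}

```text
clock: 17.67
position: [0.558, -0.1396, 0.1388]
orientation: [0.81, 0.587, -0.001, -0.001]
contact_force: [0.1, 0.2, -2.2]
finger_gap: 0.0334
grasp_force: 41.6
```

{"name": "step_arm", "arguments": {
  "plan": [
    {"dx": 0,"dy": 0,"dz": 4,"yaw": 0},
    {"dx": 0,"dy": 0,"dz": 8,"yaw": 0},
    {"dx": 0,"dy": 0,"dz": 12,"yaw": 0},
    {"dx": 0,"dy": 0,"dz": 12,"yaw": 0},
    {"dx": 0,"dy": 0,"dz": 12,"yaw": 0}
  ]
}}

```text
clock: 18.08
position: [0.5592, -0.1404, 0.129]
orientation: [0.81, 0.587, 0.0, 0.0]
contact_force: [-0.7, 0.3, -2.7]
finger_gap: 0.0335
grasp_force: 41.6
```

Run:
```python
from h import *
for n in ('wrist','side','top'):
    q=readout.sense();c=eyes.calibration(n);f=eyes.grab_frame(n);cv2.imwrite(f'pics/{n}15.png',f)
    print(q['position'].round(4),q['orientation'].round(4),np.degrees(2*np.arctan2(*q['orientation'][[1,0]])).round(2),q['grasp_force'],q['contact_force'].round(1))
    if n=='wrist': cw=c
p=q['position'];th=2*np.arctan2(*q['orientation'][[1,0]]);d=np.array([.5585,-.1393])-p[:2]
print('dx',1e3*(d@[np.cos(th),np.sin(th)]),'dy',1e3*(d@[np.sin(th),-np.cos(th)]),'gap',p[2]-.031-.086)
print('cross',proj(cw,(.5585,-.1399,.086)),'lens front',proj(cw,[p[0]+.013*np.cos(th),p[1]-.0006+.013*np.sin(th),p[2]-.031]))
g=cv2.imread('pics/wrist15.png').astype(int).mean(2);u,w=proj(cw,(.5585,-.1399,.086)).astype(int)
for r in range(w-50,w+30,4): print(r,' '.join(f'{int(g[r,c]):3d}' for c in range(u-60,u+64,5)))
t0=cv2.imread('pics/top0.png');t=cv2.imread('pics/top15.png');s0=cv2.imread('pics/side0.png');s=cv2.imread('pics/side15.png')
print('vblock',track(t0,t,259,268,8,20),'cleaner',track(s0,s,360,192,9,25),'bush vs tray home',)
```

```text
[ 0.5592 -0.1404  0.129 ] [8.098e-01 5.867e-01 1.000e-04 1.000e-04] 71.84 41.632161140441895 [-0.7  0.3 -2.7]
[ 0.5594 -0.1404  0.1293] [8.098e-01 5.867e-01 2.000e-04 4.000e-04] 71.84 41.630850434303284 [ 0.5 -0.1 -1.2]
[ 0.5595 -0.1405  0.1294] [8.098e-01 5.867e-01 3.000e-04 4.000e-04] 71.85 41.63110435009003 [-0.7 -0.1 -2.2]
dx 0.8078722066428232 dy -1.2915073101608674 gap 0.012424574905086527
cross [315.71612024 248.35179807] lens front [317.86678155 235.75133826]
198  52  55  48  55  74  86  84  83  72  57  52  55  52  57  57  52  66  84  84  81  79  80  81  79  80
202  49  61  76  87  86  79  62  54  51  52  54  56  60  66  78  82  85  85  82  79  81  80  79  78  80
206  83  86  87  69  54  46  48  46  50  46  94 119 121 120 107  87  83  88  80  82  80  78  80  80  79
210  79  61  49  50  47  48  51  45  48  69 116 121 120 121 113  68  85  87  81  78  80  77  79  79  78
214  37  52  51  50  48  50  62  78  79  80 151 186 191 187 178  56  84  86  83  80  80  80  75  79  78
218  35  55  53  52  70  81  82  80  82  86 225 235 237 235 231  65  84  83  86  82  79  77  77  77  79
222 
[... 814 characters left out ...]
9  79  78  76
254  82  42  25  24  52  92 129 133 131 132 134 130 130 129 128 128 128 125 119  91  66  66  75  76  79
258 129  69  30  24  46 108 130 134 131 132 131 133 130 132 131 128 128 127 122 105  49  46  65  78  78
262 192  77  31  30  43 126 134 132 132 130 132 131 133 130 128 129 129 129 123 109  50  47  51  61  48
266 211  83  44  32  38 129 134 136 129 131 132 133 130 130 132 128 129 128 126 113  54  33  34  43  49
270 217 113  67  35  57 131 134 134 133 133 133 132 128 132 131 129 128 131 129 114  67  31  36  40  44
274 206 188  78  32  95 132 134 135 132 136 135 132 133 132 134 130 131 130 131 118  98  36  34  36  47
vblock ((0, 0), 1.0) cleaner ((0, 0), 0.994) bush vs tray home
```

{"name": "step_arm", "arguments": {
  "plan": [
    {"dx": 0.6,"dy": -0.9,"dz": 1,"yaw": 0},
    {"dx": 0.6,"dy": -0.9,"dz": 2,"yaw": 0},
    {"dx": 0.6,"dy": -0.9,"dz": 2,"yaw": 0},
    {"dx": 0.6,"dy": -0.9,"dz": 2,"yaw": 0},
    {"dx": 0.6,"dy": -0.9,"dz": 2,"yaw": 0}
  ]
}}

```text
clock: 18.65
position: [0.5584, -0.1394, 0.1268]
orientation: [0.81, 0.587, -0.0, -0.0]
contact_force: [0.2, 0.4, -1.5]
finger_gap: 0.0337
grasp_force: 41.6
```

Run:
```python
from h import *
q=readout.sense();cw=eyes.calibration('wrist');w=eyes.grab_frame('wrist');cv2.imwrite('pics/w16.png',w)
p=q['position'];print(p,q['orientation'].round(4),q['grasp_force'],'gap',p[2]-.117)
# tray home? rear wall inner/outer in this view and in w10: contact y was TCP -0.0185
c=cw;g=w.astype(int).mean(2)
s0=cv2.imread('pics/side0.png')
g9=cv2.imread('pics/w9.png')
# bush/cross shift along lane: cross initial .0863 -> now; find hole centroid in w16 not visible. Use bush top blob in w9,w10
import pickle
c9=pickle.load(open('c9.pkl','rb'));c10=pickle.load(open('c10.pkl','rb'))
for y in (-.245,-.2495): print('lead wall',y,proj(c10,(.59,y,.086)).round(1))
for y in (-.026,-.030): print('rear wall',y,proj(c10,(.59,y,.086)).round(1),proj(c9,(.59,y,.086)).round(1))
a=cv2.imread('pics/w10.png').astype(int).mean(2);b=g9.astype(int).mean(2)
u=int(proj(c10,(.59,-.028,.086))[0]);print('w10 col',u,[(v,int(a[v,u])) for v in range(84,112)])
u=int(proj(c9,(.59,-.028,.086))[0]);print('w9 col',u,[(v,int(b[v,u])) for v in range(166,196)])
u=int(proj(c10,(.60,-.247,.086))[0]);print('w10 col',u,[(v,int(a[v,u])) for v in range(300,345)])
```

```text
[ 0.5584061  -0.13942458  0.12678408] [ 0.8098  0.5867 -0.     -0.    ] 41.63132429122925 gap 0.009784077828320956
lead wall -0.245 [393.7 319.8]
lead wall -0.2495 [393.4 323.7]
rear wall -0.026 [407.2  90.6] [396.5 175.2]
rear wall -0.03 [406.9  95.5] [396.3 179.5]
w10 col 407 [(84, 40), (85, 51), (86, 98), (87, 147), (88, 176), (89, 191), (90, 204), (91, 209), (92, 213), (93, 212), (94, 203), (95, 170), (96, 128), (97, 114), (98, 115), (99, 109), (100, 101), (101, 91), (102, 81), (103, 63), (104, 51), (105, 54), (106, 51), (107, 52), (108, 51), (109, 50), (110, 49), (111, 51)]
w9 col 396 [(166, 213), (167, 217), (168, 222), (169, 226), (170, 230), (171, 229), (172, 226), (173, 215), (174, 175), (175, 113), (176, 63), (177, 52), (178, 59), (179, 75), (180, 89), (181, 92), (182, 98), (183, 96), (184, 90), (185, 83), (186, 68), (187, 57), (188, 52), (189, 53), (190, 51), (191, 53), (192, 48), (193, 50), (194, 56), (195, 58)]
w10 col 403 [(300, 80), (301, 79), (302, 78), (303, 77), (304, 70), (305, 65), (306, 55), (307, 53), (308, 49), (309, 48), (310, 49), (311, 51), (312, 51), (313, 45), (314, 49), (315, 46), (316, 45), (317, 50), (318, 62), (319, 77), (320, 91), (321, 103), (322, 101), (323, 86), (324, 64), (325, 43), (326, 28), (327, 23), (328, 22), (329, 22), (330, 18), (331, 22), (332, 25), (333, 16), (334, 22), (335, 12), (336, 12), (337, 15), (338, 33), (339, 17), (340, 30), (341, 26), (342, 33), (343, 36), (344, 40)]
```

```bash
python3 -c "
from station import job
print(job.close_job())"
```

```text
the job is handed in; nothing more can be done
None
```

I handed the job in after 18.7 s: the tray is home against the end stop as far as the wrist pictures show (to about 1 mm), and the gripper still holds the microscope upright and square over the cross block, its lens about 10 mm above the middle. My first pushes missed because the fingertips sit about 30 mm above the reported TCP and passed over the tray; nothing was disturbed.

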